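Seat a circuit board in the test fixture and close its clamp

TASK

Put the black circuit board into the nest of the test fixture and, with the clamp still up, press it straight down, through the steady drag of the probe bed, until you feel it come up hard on its stops, pressing firmly there for a moment (some 20 N is right; half as much again could crack it). Then swing the hinged clamp down over it until it is fully shut; it should bear on the board with its light springs only, never forcing the board down. Leave the power bank, the tape roll and the jar where they are.

Things in the scene. Friction and masses are not known exactly. Their poses are not given: they have to be found in the camera images.
- board: Loose circuit board in a black frame, 0.15 kg: a flat plate 70 (x) by 90 (y) by 8 mm thick, with a grey plastic header block standing on its middle, 34 (x) by 26 (y) mm and 36 mm tall, so that the block's flat top is 44 mm above the underside. Origin at the centre of the underside, z up, x along the short side of the plate. It starts flat on the bench. It fits the nest either way round (half a turn makes no difference).
- board_grip (a point): Point on the board's header block where it can be gripped, 30 mm above the board's underside (22 mm above the plate, 14 mm below the block's top); axes as the board's. The block is 26 mm wide along y: grip it across that, from above.
- fixture: Test fixture fixed to the bench: an aluminium base 145 by 130 by 14 mm with an open-topped nest on it. Origin on the bench surface under the nest's centre; x points from the nest to the clamp's hinge, y along the hinge, z up. The board lies in the nest with its x along the fixture's x (or opposite).
- nest_rim (a point): Centre of the nest's mouth, 50 mm above the bench; axes as the fixture's. Four grey guide walls, one at the middle of each side, end at this height. They leave 1.5 mm clearance on each side of the board and flare outwards above 42 mm.
- seat (a point): Nest's centre, 24 mm above the bench. Home lies within 5 mm of this level: four rigid steel corner stops are locked at a height that differs each time. A black probe bed, 34 x 84 mm, first carries the board 10 to 13 mm above this level: slides only up and down, has no spring, stays where left, yields to a steady push of about 10 N. So first resistance is not home: on the stops force climbs well past it.
- clamp_hinge (a point): Middle of the clamp's hinge axis, 65 mm along +x from the nest's centre and 48 mm above the bench; the axis is the fixture's y. The steel hinge posts at its ends reach 56 mm above the bench.
- clamp_bar (a point): Middle of the clamp's round black handle bar, 12 mm in diameter, parallel to the hinge and 150 mm from it, with 66 mm of free length between the two steel side arms. Shut, the bar lies 48 mm above the bench, 85 mm from the nest's centre on the side away from the hinge. The bar can be pinched from above with the fingers on either side of it, and turns between flat pads.
- clamp (a joint): Clamp angle in rad: 0 is shut (arms level, over the board), 1.57 upright, at the start 1.75 to 2.0 (leaning back, away from the nest), end stop 2.1. The bar swings up and over from the -x side. The stiff hinge stays where it is left and takes 2 to 4 N at the bar. Shut, two sprung rubber-tipped plungers press a board that is home lightly (0 to 5 N in all); a proud board stops the clamp short.
- powerbank: White power bank 130 by 70 by 24 mm, loose bystander, origin under its centre.
- tape: Roll of clear tape, 60 mm across, 19 mm high, loose bystander, origin under its centre.
- jar: Small glass jar with a white cap, 44 mm across, 62 mm high, loose bystander, origin under its centre.
Not all that is in view belongs to the job. Of the things like the board, leave any that is pink, purple or red; of the rest the larger one is meant.

How it is judged (in metres and radians):
On the way, in this order (a step that is already met when the one before it is completed fails the run):
1. with the clamp up (more than 0.9 rad), the board lies level in the nest and is pressed on its stops: more than 15 N on the fixture, which the bed alone cannot take (z of board in the frame of seat between -0.007 and 0.0065 m and horizontal distance between board and seat below 0.005 m and angle between board's own z axis and vertical below 0.04 rad and contact force between board and fixture above 15 N and value of joint clamp above 0.9 rad), for 0.03 s.
2. the clamp is shut (below 0.03 rad) over the seated board (z of board in the frame of seat between -0.007 and 0.0065 m and horizontal distance between board and seat below 0.005 m and angle between board's own z axis and vertical below 0.04 rad and value of joint clamp below 0.03 rad), for 0.2 s.
At the end, for the whole second after the job is handed in: The board lies at rest fully home in the nest (underside no higher than 6.5 mm above the seat point, where only a board pressed home lies, within 5 mm of the nest's centre, level within 0.04 rad) and the clamp is shut over it (below 0.03 rad) (all of step 2 and linear speed of board below 0.02 m/s); the robot touches nothing.
It fails at once if the board is pressed on the fixture with more than 35 N (contact force between board and fixture above 35 N).
It fails at once if the clamp bears on the board with more than 8 N (contact force between clamp and board above 8 N).
It fails at once if the power bank, the tape or the jar is moved by more than 20 mm (distance of any of powerbank, tape, jar from where it was at the start of the episode above 0.02 m).
It also fails if it takes over 64 s, if anything falls off the work surface, if the arm or the gripper's body presses on something with over 40 N, if the wrist force passes 120 N, or if a joint passes its speed limit or range.

ROBOT

A 6-joint arm with a two-finger parallel gripper is mounted at the origin on the work surface. World frame = base frame: x ahead of the robot, y to its left, z up, the work surface at z = 0. Lengths are in mm, angles in rad, forces in N, time in s.
With the tool pointing down it reaches from about 350 to 875 mm from the base axis. Payload 4.2 kg.
Tool frame: the origin (TCP) lies on the centre line of the jaws, within the pads' length; the fingertips stand 14 mm ahead of it and the grasp point (between the pads) lies 5 mm behind it (tcp_to_tips is the distance from the TCP to the fingertips, in mm); z points along the fingers, y is the direction in which the jaws open and shut (so a half turn about z gives the same grasp; the last joint's range is limited). The gripper opens to 85 mm and grips with 20 to 120 N. Pads are 22 mm wide; open, the fingers measure 114 mm over their backs; the gripper's body (76 mm by 85 mm) begins 54 mm behind the grasp point. The pads swing forward as they close: fully open they stand 13 mm farther back than shut.
Start: joints at [-0.934, 0.385, 0.008, 0, -1.194, -0.259], TCP at [230.561, -580.896, 245.312] pointing down, gripper open.
Joint ranges: [-3.14, 3.14], [-1.21, 2.06], [-1.07, 1.41], [-3.16, 2.05], [-2.99, -0.16], [-3.1, 3.1]. Speed limits (rad/s): [2.79, 2.79, 3.14, 3.14, 3.14, 3.14].

INTERFACE

Orientations are given as a unit quaternion [x, y, z, w].
In Python, from bench import read_state, get_image, job_done, tcp_to_tips gives the robot as it stands. The module is installed in compiled form; this text tells all that it offers.
- The arm moves only by the tool play_rows, never from a script. Its argument "targets" is a list of rows, each an object of numbers: "gripper": the gripper's target within -1 to 1 (shut at 1, half-way at 0, fully open at -1); "tx", "ty", "tz": the shift along the tool's x, y, z scaled (see below); "spin": the turn about the tool's z scaled (see below). A call has 1 to 12 rows; each row is the pose to reach, as a shift and turn from the pose commanded when the call began, along the tool's axes at that moment; what a row does not reach only later rows make up. The controller multiplies each number of a shift by 0.25 m and each number of a turn by pi/4 rad. A row lasts 1/8 s, in which the tool goes at most 62.5 mm and 10.7 degrees, less where a joint would pass 70% of its speed; a pose out of reach is approached as far as the arm can. A call with a number of a shift or a turn outside -1 to 1 is refused whole. A call with a gripper value outside its range is refused whole. The fingers move at their own pace and stop on an object; the grip force is fixed at half the most. Time passes only in rows, so rows that repeat a pose let the fingers close. It gives the time, the measured TCP pose, the force and the opening at its end, in the units of the state.
- read_state(): the state, without advancing time (a new reading comes with each control period).
- get_image(name): name is "side" or "top" or "wrist"; returns a dict with "frame" (384x512x3 uint8, red, green, blue), "depth" (384x512 float32, mm along the optical axis (not along the pixel's ray), 0 where there is no reading), "mtx" (3x3 intrinsics, pixels), "world_to_cam" (4x4, takes a point from world to camera coordinates). Camera axes: x right, y up, looking along -z (the intrinsics and any distortion apply to the point x, -y, -z); pixel columns grow to the right and rows downward; lengths in mm; the calibration is good to about 2 mm. A picture is of the moment at which its call begins.
- job_done(): hands the job in, once; it reports no verdict.
The state is a dict: "clock": time; "joints": joint angles; "joint_vel": joint speeds; "joint_efforts": joint torques, N m; "position": TCP position; "ee_rot": TCP orientation; "contact_force": force on the tool from outside, world axes, zero at the start; "wrist_torque": the same for the moment, N m; "gripper_width": finger opening in mm.
Only numpy, scipy, OpenCV 4.12 (cv2) and the standard library are available. Lean on these libraries where they do the work, as an engineer would, in place of code of your own. Each camera call takes 0.05 s, during which the arm holds its last target.

## Working session

There is one attempt and no reset: what is moved stays moved. The work goes in short steps, Python scripts to look and compute and a tool call to move; the robot and the scene stay as the last step left them, time stands still between calls to the robot, and variables do not carry over. Pictures are saved under pics/ and viewed, and the job is handed in when it is done.

Besides the shell and the picture viewer there is one more tool, called by a JSON object that holds its "method" and its "body", one argument or row to a line. play_rows: Moves the arm, as the interface text tells. Its arguments: {"type":"object","properties":{"targets":{"type":"array","items":{"type":"object","properties":{"gripper":{"type":"number"},"tx":{"type":"number","minimum":-1,"maximum":1},"ty":{"type":"number","minimum":-1,"maximum":1},"tz":{"type":"number","minimum":-1,"maximum":1},"spin":{"type":"number","minimum":-1,"maximum":1}}}}},"required":["targets"]}

```bash
mkdir -p pics
cat > h.py <<'E'
import numpy as np, cv2
from bench import read_state, get_image, job_done, tcp_to_tips
def snap(n,tag):
    d=get_image(n); np.savez(f'pics/{tag}.npz',**{k:np.array(v) for k,v in d.items()})
    cv2.imwrite(f'pics/{tag}.png',d['frame'][:,:,::-1]); return d
def load(tag): return dict(np.load(f'pics/{tag}.npz'))
def ray(d,u,v):
    T=np.linalg.inv(d['world_to_cam']); K=d['mtx']
    r=np.array([(u-K[0,2])/K[0,0],-(v-K[1,2])/K[1,1],-1.])
    return T[:3,3],T[:3,:3]@r
def onz(d,u,v,z):
    o,r=ray(d,u,v); return o+r*(z-o[2])/r[2]
def bydepth(d,u,v):
    o,r=ray(d,u,v); return o+r*float(d['depth'][int(round(v)),int(round(u))])
def proj(d,p):
    c=d['world_to_cam']@np.r_[p,1]; q=d['mtx']@np.array([c[0],-c[1],-c[2]]); return q[:2]/q[2]
E
python3 - <<'E'
from h import *
print(read_state(), tcp_to_tips if not callable(tcp_to_tips) else tcp_to_tips())
for n in ['side','top','wrist']:
    d=snap(n,n+'0'); print(n,d['mtx'].round(1).tolist(),np.linalg.inv(d['world_to_cam']).round(2).tolist())
E
```

```text
{'clock': 0.0, 'joints': array([-9.34408712e-01,  3.85549682e-01,  6.59782374e-03, -5.02044381e-04,
       -1.19400922e+00, -2.58604716e-01]), 'joint_vel': array([ 0.00086378, -0.0004406 ,  0.00153634,  0.00067542,  0.00111439,
       -0.00157443]), 'joint_efforts': array([ 2.12891227e-04, -3.92284119e+01,  1.88400006e+01,  4.18620363e+00,
       -4.73305423e-03,  9.27970234e-06]), 'position': array([ 230.34631134, -580.39121692,  244.21429958]), 'ee_rot': array([-1.87679097e-01,  9.82229775e-01,  1.07675250e-03, -2.58013610e-04]), 'contact_force': array([ 0.82150939, -1.21102672,  0.77467933]), 'wrist_torque': array([-0.00897856, -0.02239956, -0.02152119]), 'gripper_width': 85.26200852426597} 14.0
side [[429.8, 0.0, 252.5], [0.0, 429.8, 188.3], [0.0, 0.0, 1.0]] [[-0.99, 0.13, -0.11, 401.96], [-0.17, -0.77, 0.62, 672.72], [-0.0, 0.63, 0.78, 1148.21], [0.0, 0.0, 0.0, 1.0]]
top [[395.3, 0.0, 247.3], [0.0, 395.3, 191.7], [0.0, 0.0, 1.0]] [[0.01, 1.0, -0.03, 501.56], [-1.0, 0.01, 0.0, -188.01], [0.0, 0.03, 1.0, 1056.04], [0.0, 0.0, 0.0, 1.0]]
wrist [[312.5, 0.0, 253.5], [0.0, 312.5, 193.6], [0.0, 0.0, 1.0]] [[-0.37, -0.88, -0.29, 156.92], [0.93, -0.35, -0.12, -609.62], [0.0, -0.31, 0.95, 373.06], [0.0, 0.0, 0.0, 1.0]]
```

View pics/top0.png

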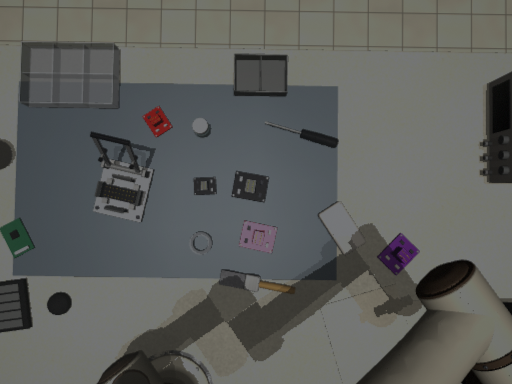

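View pics/side0.png

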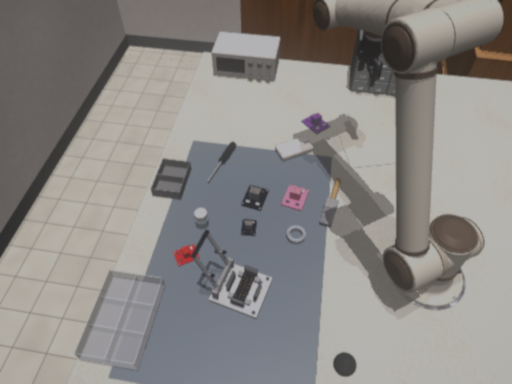

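View pics/wrist0.png

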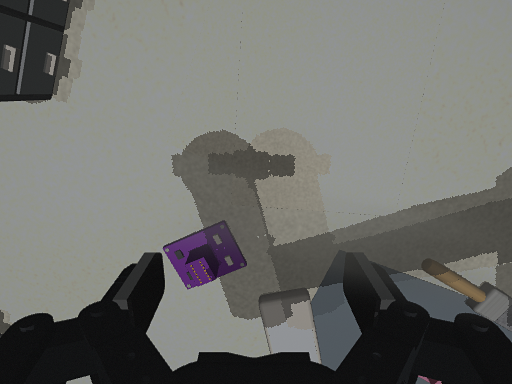

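Run:
```python
from h import *
t=load('top0'); s=load('side0')
a=cv2.resize(t['frame'][80:260,80:290,::-1],None,fx=3.6,fy=3.2,interpolation=cv2.INTER_CUBIC)
cv2.imwrite('pics/topc.png',a)
a=cv2.resize(s['frame'][170:330,160:330,::-1],None,fx=3.6,fy=3.6,interpolation=cv2.INTER_CUBIC)
cv2.imwrite('pics/sidec.png',a)
# depth check points
for n,u,v in [('big',250,186),('small',204,186),('bench',225,210),('jar',201,125),('green',16,238)]:
    print(n,bydepth(t,u,v).round(1))
```

```text
big [ 546.1 -197.9   40.9]
small [545.  -78.2  26.9]
bench [ 482.8 -132.3   -1.7]
jar [697.8 -71.7  61.4]
green [401.2 419.3   4.3]
```

View pics/topc.png

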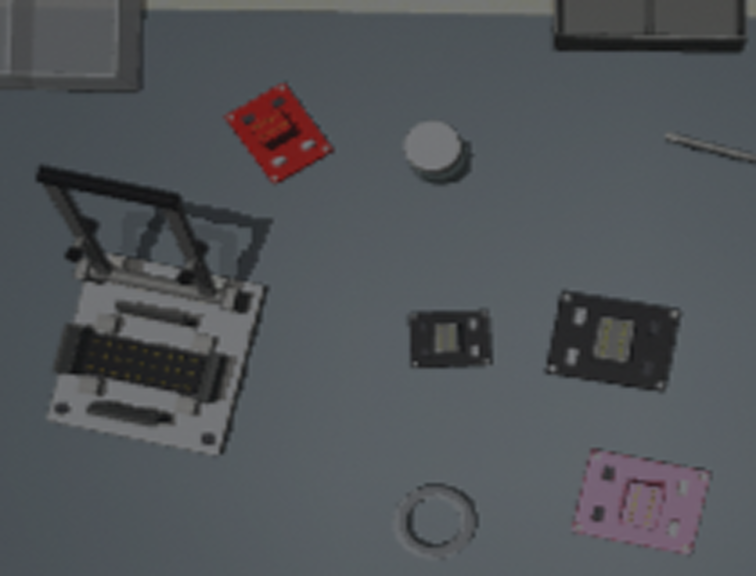

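View pics/sidec.png

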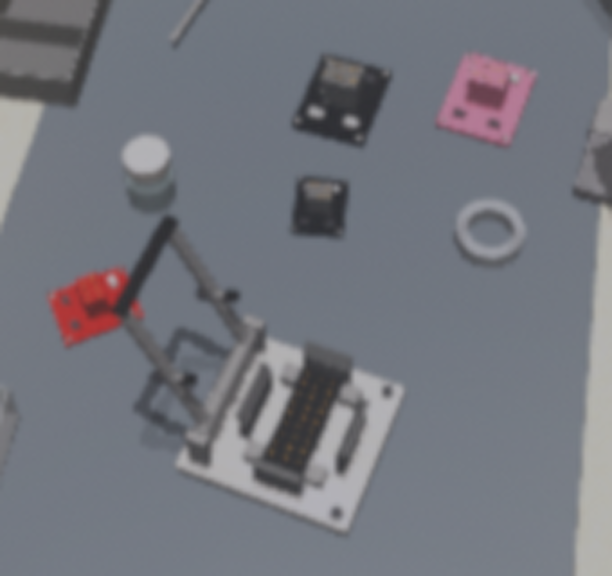

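Run:
```python
from h import *
t=load('top0'); s=load('side0')
def comp(mask,u,v):
    n,l=cv2.connectedComponents(mask.astype(np.uint8)); 
    return l==l[v,u]
# board by depth-free: not-mat colour: value dark
for nm,d,(u,v),r in [('top',t,(240,180),30),('side',s,(255,208),30)]:
    f=d['frame'].astype(int); print(nm,f[v,u], f[210,225])
# top: fill contour of dark pixels
f=t['frame'].astype(int); g=f.sum(2)
print(g[186,225:280])
m=np.zeros(g.shape,np.uint8); m[165:208,225:278]=(g[165:208,225:278]<150)*255
m=cv2.morphologyEx(m,cv2.MORPH_CLOSE,np.ones((5,5)))
c=max(cv2.findContours(m,0,2)[0],key=cv2.contourArea)
P=np.array([onz(t,u,v,8)[:2] for u,v in c[:,0]],np.float32)
print(cv2.minAreaRect(P), cv2.contourArea(P))
# header top via depth
dd=t['depth'];
def pts(d,u0,u1,v0,v1):
    o=[];
    for v in range(v0,v1):
        for u in range(u0,u1):
            if d['depth'][v,u]>0: o.append(np.r_[bydepth(d,u,v),u,v])
    return np.array(o)
q=pts(t,225,278,165,208); h=q[(q[:,2]>36)]
print(len(h),h.mean(0),cv2.minAreaRect(h[:,:2].astype(np.float32)))
pl=q[(q[:,2]>4)]; print(len(pl),cv2.minAreaRect(pl[:,:2].astype(np.float32)))
```

```text
top [116 118 120] [ 92  98 103]
side [51 53 57] [111 116 126]
[287 287 288 289 289 288 288 264 126 121 121 119 116 119 118 118 121 116
 119 127 179 251 258 255 254 254 255 263 257 238 165 118 115 115 119 115
 119 118 117 119 115 112 163 287 286 286 286 286 286 283 284 284 283 282
 281]
((546.2921752929688, -197.25857543945312), (88.0895004272461, 67.68811798095703), 80.787109375) 5422.383302449482
135 [ 547.53841664 -198.37362167   43.18672207  250.21481481  185.39259259] ((547.6447143554688, -198.31776428222656), (25.761598587036133, 33.796897888183594), 81.2050552368164)
856 ((547.2731323242188, -198.62841796875), (114.45938873291016, 126.86779022216797), 6.438884258270264)
```

```bash
cat >> h.py <<'E'
def cloud(d):
    K=d['mtx'];T=np.linalg.inv(d['world_to_cam']);D=d['depth'].astype(float)
    v,u=np.mgrid[:D.shape[0],:D.shape[1]]
    c=np.stack([(u-K[0,2])/K[0,0]*D,-(v-K[1,2])/K[1,1]*D,-D],-1)
    return c@T[:3,:3].T+T[:3,3]
E
python3 - <<'E'
from h import *
t=load('top0'); C=cloud(t)
f=t['frame'].astype(int); g=f.sum(2)
# base bright
m=np.zeros(g.shape,np.uint8); m[160:222,90:160]=(g[160:222,90:160]>380)*255
print(C[215,110],C[205,143],g[215,110],g[190,88])
sub=C[160:222,88:160].reshape(-1,3)
b=sub[(abs(sub[:,2]-14)<6)]
print(len(b),cv2.minAreaRect(b[:,:2].astype(np.float32)))
w=(C[...,2]>45)&(C[...,2]<56); w[:160]=0;w[222:]=0;w[:,:88]=0;w[:,160:]=0
n,l,st,ce=cv2.connectedComponentsWithStats(w.astype(np.uint8))
for i in range(1,n): print(st[i],ce[i],C[l==i].mean(0).round(1))
# clamp bar: high
w=(C[...,2]>120); w[:110]=0;w[222:]=0;w[:,:70]=0;w[:,170:]=0
print(w.sum()); p=C[w]; print(p[p[:,2]>170].mean(0) if (p[:,2]>170).any() else 0, p[:,2].max())
bed=(C[...,2]>31)&(C[...,2]<40); bed[:160]=0;bed[222:]=0;bed[:,:88]=0;bed[:,160:]=0
n,l,st,ce=cv2.connectedComponentsWithStats(bed.astype(np.uint8))
for i in range(1,n):
  if st[i][4]>15: print(st[i],C[l==i].mean(0).round(1),cv2.minAreaRect(C[l==i][:,:2].astype(np.float32)))
E
```

```text
[465.32662967 173.16829187   1.62253703] [493.21071998  83.54191412  11.18502355] 277 240
1481 ((532.8416137695312, 136.764892578125), (131.4813232421875, 144.857666015625), 77.63538360595703)
[101 160  46  17 193] [123.5388601  168.43005181] [585.8 124.5  51.6]
[112 174  20   7  59] [121.45762712 176.69491525] [564.9 130.2  48.7]
[ 95 181   6  16  50] [ 97.54 188.44] [534.1 190.5  48.4]
[135 190   6  16  43] [137.79069767 197.46511628] [512.5  87.4  49. ]
[104 206  20   7  62] [113.5483871  209.17741935] [481.9 148.4  48.8]
427
[617.81321777  65.25269014 324.958146  ] 1056.0446856741353
[103 184  35  21 404] [522.9 139.   34.1] ((522.514892578125, 137.80923461914062), (87.43373107910156, 35.671878814697266), 75.88131713867188)
[100 186   4  11  17] [528.6 186.2  35.2] ((528.1646118164062, 186.4283905029297), (1.9971195459365845, 26.7655086517334), 79.10240173339844)
```

```bash
cat >> h.py <<'E'
from scipy.spatial.transform import Rotation as R
def plan(x=None,y=None,z=None,yaw=None):
    """yaw: world angle (deg) of tool y axis"""
    s=read_state(); p=s['position']; M=R.from_quat(s['ee_rot']).as_matrix()
    t=np.array([p[0] if x is None else x,p[1] if y is None else y,p[2] if z is None else z])
    d=M.T@(t-p); cy=np.degrees(np.arctan2(M[1,1],M[0,1]))
    out=dict(zip(('tx','ty','tz'),(d/250).round(4)))
    if yaw is not None: out['spin']=round(-((yaw-cy+180)%360-180)/45,4)
    print('pos',p.round(2),'yaw',round(cy,2),'tilt',np.round(M[:,2],4),'F',s['contact_force'].round(2),'w',round(s['gripper_width'],1),'t',s['clock']); print(out)
E
python3 -c "
from h import *
plan(547,-198,240,81)"
```

```text
pos [ 230.4  -580.53  244.46] yaw 111.64 tilt [-7.0e-04  1.5e-03 -1.0e+00] F [-0.58 -0.05  0.34] w 85.3 t 0.15
{'tx': np.float64(-1.7414), 'ty': np.float64(0.9553), 'tz': np.float64(0.0193), 'spin': np.float64(0.6808)}
```

{"method": "play_rows", "body": {
  "targets": [
    {"tx":-0.25,"ty":0.14,"spin":0.2},
    {"tx":-0.5,"ty":0.27,"spin":0.4},
    {"tx":-0.75,"ty":0.41,"spin":0.6},
    {"tx":-0.95,"ty":0.52,"spin":0.68},
    {"tx":-0.95,"ty":0.52,"spin":0.68}
  ]
}}

```text
invalid input
```

```bash
python3 -c "
from h import *
plan(547,-198,240,81)"
```

```text
pos [ 230.4  -580.53  244.46] yaw 111.64 tilt [-7.0e-04  1.5e-03 -1.0e+00] F [-0.58 -0.05  0.34] w 85.3 t 0.15
{'tx': np.float64(-1.7414), 'ty': np.float64(0.9553), 'tz': np.float64(0.0193), 'spin': np.float64(0.6808)}
```

Rows probably need all five fields.

{"method": "play_rows", "body": {
  "targets": [
    {"tx":-0.25,"ty":0.14,"tz":0,"spin":0.2,"gripper":-1},
    {"tx":-0.5,"ty":0.27,"tz":0,"spin":0.4,"gripper":-1},
    {"tx":-0.75,"ty":0.41,"tz":0,"spin":0.6,"gripper":-1},
    {"tx":-0.95,"ty":0.52,"tz":0,"spin":0.68,"gripper":-1},
    {"tx":-0.95,"ty":0.52,"tz":0,"spin":0.68,"gripper":-1}
  ]
}}

```text
clock: 0.78
position: [405.0, -369.9, 245.2]
ee_rot: [0.076, 0.997, 0.0, -0.0]
contact_force: [0.2, -0.6, 0.6]
gripper_width: 85.8
```

```bash
python3 -c "
from h import *
plan(547,-198,240,81)"
```

```text
pos [ 405.   -369.88  245.24] yaw 81.24 tilt [ 0.e+00  4.e-04 -1.e+00] F [ 0.16 -0.56  0.59] w 85.8 t 0.775
{'tx': np.float64(-0.4566), 'ty': np.float64(0.766), 'tz': np.float64(0.0212), 'spin': np.float64(0.0053)}
```

{"method": "play_rows", "body": {
  "targets": [
    {"tx":-0.12,"ty":0.2,"tz":0,"spin":0.005,"gripper":-1},
    {"tx":-0.24,"ty":0.4,"tz":0,"spin":0.005,"gripper":-1},
    {"tx":-0.36,"ty":0.6,"tz":0.01,"spin":0.005,"gripper":-1},
    {"tx":-0.457,"ty":0.766,"tz":0.02,"spin":0.005,"gripper":-1},
    {"tx":-0.457,"ty":0.766,"tz":0.02,"spin":0.005,"gripper":-1},
    {"tx":-0.457,"ty":0.766,"tz":0.02,"spin":0.005,"gripper":-1}
  ]
}}

```text
clock: 1.52
position: [545.7, -200.9, 239.9]
ee_rot: [0.08, 0.997, 0.0, -0.001]
contact_force: [-0.0, -0.1, -0.0]
gripper_width: 85.3
```

Run:
```python
from h import *
d=snap('wrist','wrist1')
plan(547,-198,240,81)
print(proj(d,[547,-198,44]),np.linalg.inv(d['world_to_cam']).round(3)[:3])
```

```text
pos [ 545.46 -201.45  240.1 ] yaw 80.79 tilt [-8.e-04  1.e-04 -1.e+00] F [-0.68 -0.15  0.53] w 85.1 t 1.575
{'tx': np.float64(-0.0039), 'ty': np.float64(0.0146), 'tz': np.float64(0.0004), 'spin': np.float64(-0.0047)}
[255.68701984 170.53857775] [[ 1.60000e-01 -9.39000e-01 -3.06000e-01  4.67694e+02]
 [ 9.87000e-01  1.52000e-01  4.90000e-02 -1.87740e+02]
 [ 1.00000e-03 -3.10000e-01  9.51000e-01  3.68719e+02]]
```

View pics/wrist1.png

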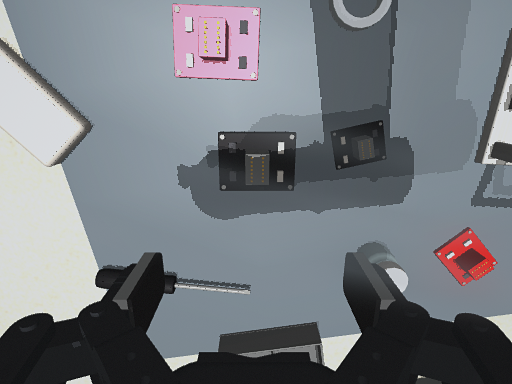

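Run:
```python
from h import *
d=load('wrist1'); C=cloud(d)
m=np.zeros(C.shape[:2],bool); m[120:200,205:310]=1
pl=m&(C[...,2]>4)&(C[...,2]<14); hd=m&(C[...,2]>39)
for k in (pl|hd,hd):
    n,l,st,_=cv2.connectedComponentsWithStats(k.astype(np.uint8)); i=1+st[1:,4].argmax()
    q=C[l==i]; print(st[i],q.mean(0).round(2),np.median(q[:,2]),cv2.minAreaRect(q[:,:2].astype(np.float32)))
g=d['frame'].astype(int).sum(2)
print(g[150,205:310:3])
mm=np.zeros(g.shape,np.uint8); mm[120:200,205:310]=(g[120:200,205:310]<95)*255
mm=cv2.morphologyEx(mm,cv2.MORPH_CLOSE,np.ones((9,9)))
c=max(cv2.findContours(mm,0,2)[0],key=cv2.contourArea)
P=np.array([onz(d,u,v,8)[:2] for u,v in c[:,0]],np.float32); print(cv2.minAreaRect(P))
```

```text
[ 218  132   78   59 4406] [ 542.89 -196.23   16.12] 8.3461214468133 ((524.3643798828125, -193.07435607910156), (90.08818817138672, 113.588623046875), 80.80461120605469)
[245 153  25  33 783] [ 544.22 -196.42   46.89] 44.10772566990471 ((515.3917846679688, -191.21792602539062), (25.614498138427734, 95.20658874511719), 80.32120513916016)
[478 414 205 215 222  76  79  75 144 137 130  82  79  82 159 158 160 163
 161 161 163 126 175 178 152 680 380 118 125 125 138 227 225 227 227]
((553.6691284179688, -167.51148986816406), (28.858617782592773, 34.35069274902344), 84.51040649414062)
```

Run:
```python
from h import *
d=load('wrist1'); C=cloud(d)
m=np.zeros(C.shape[:2],bool); m[120:200,205:310]=1
for lo,hi in((5.5,11),(42,46)):
    k=m&(C[...,2]>lo)&(C[...,2]<hi)
    n,l,st,_=cv2.connectedComponentsWithStats(k.astype(np.uint8)); i=1+st[1:,4].argmax()
    q=C[l==i]; print(st[i],q.mean(0).round(2),np.median(q[:,2]),cv2.minAreaRect(q[:,:2].astype(np.float32)))
plan()
```

```text
[ 218  132   78   59 3459] [ 542.69 -197.24    8.1 ] 8.078806356267421 ((545.8655395507812, -196.55499267578125), (90.08818817138672, 70.02654266357422), 80.80461120605469)
[245 154  25  31 748] [ 545.4  -196.62   44.09] 44.12514803406458 ((545.8659057617188, -196.4153594970703), (25.614498138427734, 33.37822341918945), 80.32120513916016)
pos [ 545.46 -201.45  240.1 ] yaw 80.79 tilt [-8.e-04  1.e-04 -1.e+00] F [-0.68 -0.15  0.53] w 85.1 t 1.575
{'tx': np.float64(0.0), 'ty': np.float64(0.0), 'tz': np.float64(0.0)}
```

```bash
python3 -c "
from h import *
plan(545.9,-196.5,26,80.8)"
```

```text
pos [ 545.46 -201.45  240.1 ] yaw 80.79 tilt [-8.e-04  1.e-04 -1.e+00] F [-0.68 -0.15  0.53] w 85.1 t 1.575
{'tx': np.float64(0.0008), 'ty': np.float64(0.0199), 'tz': np.float64(0.8564), 'spin': np.float64(-0.0002)}
```

{"method": "play_rows", "body": {
  "targets": [
    {"tx":0,"ty":0.02,"tz":0.2,"spin":0,"gripper":-1},
    {"tx":0,"ty":0.02,"tz":0.4,"spin":0,"gripper":-1},
    {"tx":0,"ty":0.02,"tz":0.6,"spin":0,"gripper":-1},
    {"tx":0,"ty":0.02,"tz":0.6,"spin":0,"gripper":-1},
    {"tx":0,"ty":0.02,"tz":0.6,"spin":0,"gripper":-1}
  ]
}}

```text
clock: 2.2
position: [548.0, -197.2, 92.3]
ee_rot: [0.08, 0.997, -0.0, 0.002]
contact_force: [0.6, 1.5, -0.1]
gripper_width: 85.9
```

```bash
python3 -c "
from h import *
plan(545.9,-196.5,26,80.8)
d=snap('wrist','wrist2')"
```

```text
pos [ 547.96 -197.18   92.34] yaw 80.8 tilt [ 0.0031 -0.0011 -1.    ] F [ 0.63  1.48 -0.08] w 85.9 t 2.2
{'tx': np.float64(0.0094), 'ty': np.float64(0.0015), 'tz': np.float64(0.2653), 'spin': np.float64(0.0)}
```

View pics/wrist2.png

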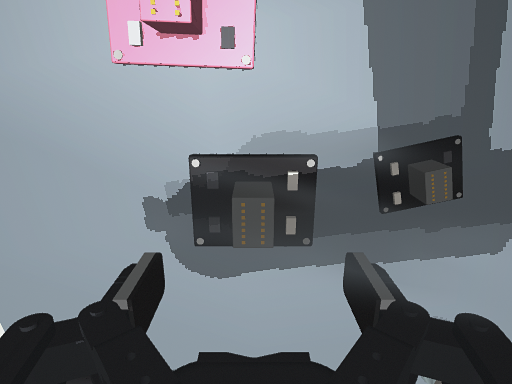

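```bash
cat >> h.py <<'E'
def box(d,u0,u1,v0,v1,lo,hi):
    C=cloud(d); m=np.zeros(C.shape[:2],bool); m[v0:v1,u0:u1]=1
    k=m&(C[...,2]>lo)&(C[...,2]<hi)
    n,l,st,_=cv2.connectedComponentsWithStats(k.astype(np.uint8)); i=1+st[1:,4].argmax()
    q=C[l==i]; r=cv2.minAreaRect(q[:,:2].astype(np.float32)); print(st[i],round(float(np.median(q[:,2])),2),[np.round(a,2) for a in r]); return q,r
E
python3 - <<'E'
from h import *
d=load('wrist2'); box(d,170,340,140,260,5,11); box(d,170,340,140,260,41,47)
plan(545.9,-196.5,26,80.8)
E
```

```text
[ 189  155  129   91 8198] 8.11 [array([ 545.5 , -196.63]), array([90.07, 69.56]), np.float64(80.83)]
[ 232  195   43   53 2180] 44.03 [array([ 545.64, -196.66]), array([25.93, 34.65]), np.float64(80.51)]
pos [ 548.42 -197.01   92.97] yaw 80.81 tilt [ 0.0048 -0.0011 -1.    ] F [ 0.43  0.31 -0.38] w 85.5 t 2.25
{'tx': np.float64(0.0116), 'ty': np.float64(0.0005), 'tz': np.float64(0.2678), 'spin': np.float64(0.0002)}
```

{"method": "play_rows", "body": {
  "targets": [
    {"tx":0.01,"ty":0.001,"tz":0.15,"spin":0,"gripper":-1},
    {"tx":0.01,"ty":0.001,"tz":0.22,"spin":0,"gripper":-1},
    {"tx":0.01,"ty":0.001,"tz":0.262,"spin":0,"gripper":-1},
    {"tx":0.01,"ty":0.001,"tz":0.262,"spin":0,"gripper":-1}
  ]
}}

```text
clock: 2.75
position: [545.1, -195.6, 25.7]
ee_rot: [0.08, 0.997, -0.0, 0.001]
contact_force: [0.1, -0.0, 0.6]
gripper_width: 85.5
```

```bash
python3 -c "
from h import *
plan(545.9,-196.5,26,80.8)"
```

```text
pos [ 545.13 -195.63   25.74] yaw 80.83 tilt [ 1.6e-03 -3.0e-04 -1.0e+00] F [ 0.07 -0.05  0.56] w 85.5 t 2.75
{'tx': np.float64(-0.0036), 'ty': np.float64(-0.0029), 'tz': np.float64(-0.001), 'spin': np.float64(0.0007)}
```

{"method": "play_rows", "body": {
  "targets": [
    {"tx":0,"ty":0,"tz":0,"spin":0,"gripper":0},
    {"tx":0,"ty":0,"tz":0,"spin":0,"gripper":0.3},
    {"tx":0,"ty":0,"tz":0,"spin":0,"gripper":1},
    {"tx":0,"ty":0,"tz":0,"spin":0,"gripper":1},
    {"tx":0,"ty":0,"tz":0,"spin":0,"gripper":1},
    {"tx":0,"ty":0,"tz":0,"spin":0,"gripper":1},
    {"tx":0,"ty":0,"tz":0,"spin":0,"gripper":1},
    {"tx":0,"ty":0,"tz":0,"spin":0,"gripper":1}
  ]
}}

```text
clock: 3.75
position: [544.9, -195.6, 25.5]
ee_rot: [0.08, 0.997, -0.0, 0.001]
contact_force: [-0.9, 0.2, 4.8]
gripper_width: 25.5
```

```bash
python3 -c "
from h import *
plan(545.9,-196.5,26,80.8)"
```

```text
pos [ 544.95 -195.6    25.45] yaw 80.84 tilt [ 1.2e-03 -4.0e-04 -1.0e+00] F [-0.85  0.2   4.84] w 25.5 t 3.75
{'tx': np.float64(-0.0043), 'ty': np.float64(-0.003), 'tz': np.float64(-0.0022), 'spin': np.float64(0.001)}
```

{"method": "play_rows", "body": {
  "targets": [
    {"tx":0,"ty":0,"tz":-0.02,"spin":0,"gripper":1},
    {"tx":0,"ty":0,"tz":-0.1,"spin":0,"gripper":1},
    {"tx":0,"ty":0,"tz":-0.3,"spin":0,"gripper":1},
    {"tx":0,"ty":0,"tz":-0.5,"spin":0,"gripper":1},
    {"tx":0,"ty":0.15,"tz":-0.7,"spin":0,"gripper":1},
    {"tx":0,"ty":0.35,"tz":-0.85,"spin":0,"gripper":1},
    {"tx":0,"ty":0.55,"tz":-0.85,"spin":0,"gripper":1},
    {"tx":0,"ty":0.75,"tz":-0.85,"spin":0,"gripper":1},
    {"tx":0,"ty":0.75,"tz":-0.85,"spin":0,"gripper":1},
    {"tx":0,"ty":0.75,"tz":-0.85,"spin":0,"gripper":1}
  ]
}}

```text
clock: 5.0
position: [573.6, -10.4, 236.4]
ee_rot: [0.08, 0.997, -0.0, -0.001]
contact_force: [-0.3, -1.3, -1.5]
gripper_width: 25.6
```

```bash
python3 -c "
from h import *
d=snap('wrist','wrist3')
plan(523,139,240,78)
print(proj(d,[523,139,50]))"
```

```text
pos [573.64 -10.92 236.56] yaw 80.78 tilt [-1.9e-03 -2.0e-04 -1.0e+00] F [ 0.16  0.41 -2.27] w 25.1 t 5.05
{'tx': np.float64(0.296), 'ty': np.float64(0.5595), 'tz': np.float64(-0.0135), 'spin': np.float64(0.0619)}
[397.19164401  97.83350262]
```

View pics/wrist3.png

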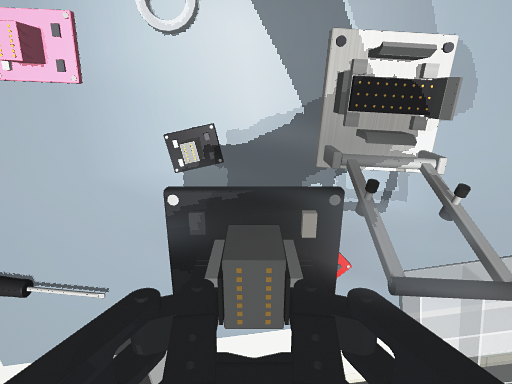

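```bash
cat > nest.py <<'E'
from h import *
def nest(d,show=True):
    C=cloud(d); z=C[...,2]; c0=np.array([523.3,139.1])
    near=np.hypot(C[...,0]-c0[0],C[...,1]-c0[1])<62
    w=near&(z>46.5)&(z<52)
    n,l,st,ce=cv2.connectedComponentsWithStats(w.astype(np.uint8)); W=[]
    for i in range(1,n):
        if st[i][4]>15:
            q=C[l==i]; r=cv2.minAreaRect(q[:,:2].astype(np.float32)); print(st[i],q.mean(0).round(1),[np.round(a,1) for a in r])
    b=near&(z>31)&(z<39)
    n,l,st,_=cv2.connectedComponentsWithStats(b.astype(np.uint8)); i=1+st[1:,4].argmax()
    q=C[l==i]; print('bed',np.median(q[:,2]),[np.round(a,2) for a in cv2.minAreaRect(q[:,:2].astype(np.float32))])
    b=(np.hypot(C[...,0]-532,C[...,1]-137)<115)&(abs(z-14)<4)
    n,l,st,_=cv2.connectedComponentsWithStats(b.astype(np.uint8)); i=1+st[1:,4].argmax()
    q=C[l==i]; print('base',np.median(q[:,2]),[np.round(a,2) for a in cv2.minAreaRect(q[:,:2].astype(np.float32))])
E
python3 - <<'E'
from nest import *
d=load('wrist3'); nest(d)
# held board: plane height
C=cloud(d)
print('plate z',np.median(C[195:205,220:300,2]),'hdr top z',np.median(C[270:310,240:275,2]))
a=cv2.resize(d['frame'][10:180,310:470,::-1],None,fx=4,fy=3.5,interpolation=cv2.INTER_CUBIC); cv2.imwrite('pics/w3c.png',a)
E
```

```text
[380  41  57  13 487] [479.5 150.1  49.7] [array([479.5, 150.5]), array([50.8,  8.2]), np.float64(77.9)]
[339  70  12  45 283] [509.4  89.1  50. ] [array([510. ,  89.6]), array([ 7.6, 40.1]), np.float64(78.1)]
[443  77  20  44 396] [531.6 192.2  49.5] [array([532.5, 192.3]), array([ 9.7, 39.8]), np.float64(77.8)]
[365 135  52  11 376] [562.9 131.8  49.7] [array([562.8, 132.2]), array([50.2,  8.4]), np.float64(77.8)]
[363 155  49   5  95] [579.1 126.5  50.3] [array([579.7, 127.1]), array([48.3,  2.5]), np.float64(77.4)]
bed 35.2963649129515 [array([521.32, 141.51]), array([85.32, 34.12]), np.float64(77.59)]
base 14.184077254530678 [array([530.99, 139.23]), array([130.64, 145.05]), np.float64(77.83)]
plate z 219.09914366702247 hdr top z 255.00445413475825
```

View pics/w3c.png

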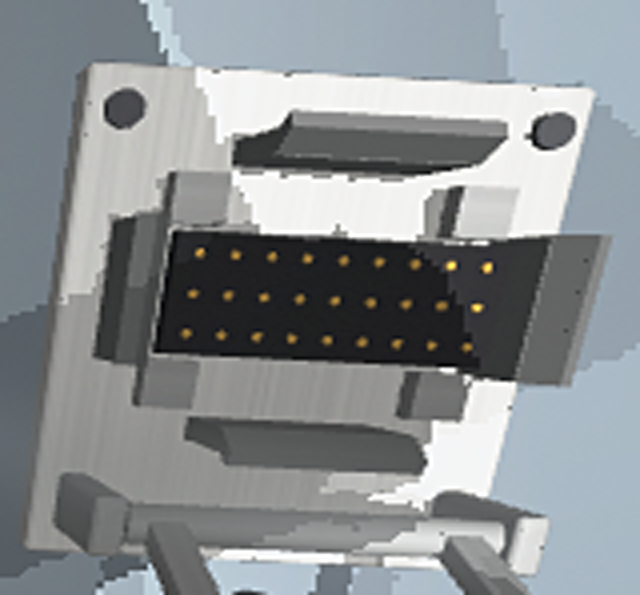

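Run:
```python
from h import *
d=load('wrist3'); q,r=box(d,160,350,180,335,252.5,258)
q2,r2=box(d,160,350,180,335,216.5,222)
C=cloud(d)
# level check: fit planes
for q in (q,q2):
    A=np.c_[q[:,:2]-q[:,:2].mean(0),np.ones(len(q))]; print('slope',np.linalg.lstsq(A,q[:,2],rcond=None)[0])
# plate front edge + corners in tool frame
s=read_state(); p=s['position']; M=R.from_quat(s['ee_rot']).as_matrix()
t=(q2-p)@M; print('plate tool x max',np.percentile(t[:,0],99.7),'y',np.percentile(t[:,1],[.3,99.7]), 'z',np.median(t[:,2]))
e=t[(t[:,0]>20)]; print(cv2.minAreaRect(t[:,:2].astype(np.float32)))
h=(np.array(r[0])-p[:2]); print('hdr tool', M[:2,:2].T@h)
```

```text
[ 190  256  114   73 4722] 254.94 [array([574.61, -12.65]), array([46.68, 34.98]), np.float64(81.53)]
[  163   188   182   106 10551] 219.0 [array([570.03,  -9.09]), array([90.29, 61.12]), np.float64(81.09)]
slope [1.56190789e-03 2.30899952e-03 2.54940763e+02]
slope [-1.19689422e-03 -1.55955964e-03  2.19040160e+02]
plate tool x max 33.89540990766099 y [-43.27460141  45.70042176] z 17.578153607722047
((3.827037811279297, 1.2288093566894531), (90.28532409667969, 61.12303161621094), 89.6885986328125)
hdr tool [-1.22960006 -1.55641704]
```

```bash
python3 -c "
from h import *
plan(520.2,140.3,180,77.8)"
```

```text
pos [573.64 -10.92 236.56] yaw 80.78 tilt [-1.9e-03 -2.0e-04 -1.0e+00] F [ 0.16  0.41 -2.27] w 25.1 t 5.05
{'tx': np.float64(0.3075), 'ty': np.float64(0.5629), 'tz': np.float64(0.2265), 'spin': np.float64(0.0663)}
```

{"method": "play_rows", "body": {
  "targets": [
    {"tx":0.1,"ty":0.18,"tz":0,"spin":0.03,"gripper":1},
    {"tx":0.2,"ty":0.36,"tz":0,"spin":0.066,"gripper":1},
    {"tx":0.307,"ty":0.5,"tz":0.05,"spin":0.066,"gripper":1},
    {"tx":0.307,"ty":0.563,"tz":0.15,"spin":0.066,"gripper":1},
    {"tx":0.307,"ty":0.563,"tz":0.226,"spin":0.066,"gripper":1},
    {"tx":0.307,"ty":0.563,"tz":0.226,"spin":0.066,"gripper":1},
    {"tx":0.307,"ty":0.563,"tz":0.226,"spin":0.066,"gripper":1}
  ]
}}

```text
clock: 5.92
position: [521.6, 140.1, 181.6]
ee_rot: [0.106, 0.994, 0.0, 0.001]
contact_force: [-0.4, 0.1, -1.3]
gripper_width: 25.2
```

```bash
python3 -c "
from h import *
d=snap('wrist','wrist4')
plan(520.2,140.3,100,77.8)
d=snap('top','top4')
d=snap('side','side4')
"
```

```text
pos [521.74 140.25 181.85] yaw 77.79 tilt [ 1.7e-03  7.0e-04 -1.0e+00] F [ 0.25 -0.48 -1.31] w 25.5 t 5.975
{'tx': np.float64(0.0066), 'ty': np.float64(-0.0015), 'tz': np.float64(0.3274), 'spin': np.float64(-0.0003)}
```

View pics/wrist4.png

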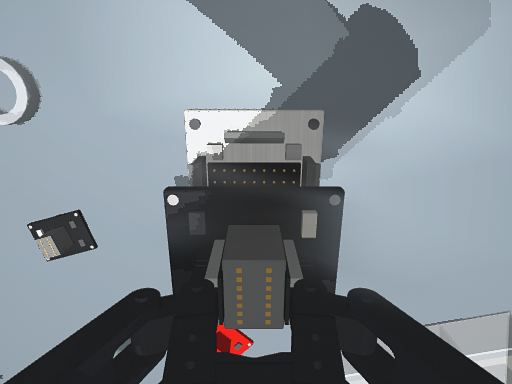

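View pics/side4.png

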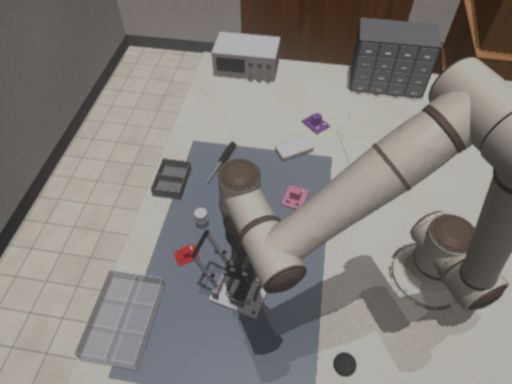

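Run:
```python
from nest import *
d=load('wrist4'); nest(d); C=cloud(d)
q,r=box(d,160,350,180,335,160,170)
print(np.median(C[195:205,220:300,2]))
```

```text
[224 132  61  10 519] [478.7 150.6  49.9] [array([479.4, 150.4]), array([49.9,  8. ]), np.float64(77.7)]
[188 163  11  23 193] [499.1  92.2  49.7] [array([499.8,  92. ]), array([ 7.8, 19.8]), np.float64(78.6)]
[309 163  12  23 200] [521.9 194.9  49.6] [array([522. , 194.7]), array([ 8.4, 19.4]), np.float64(77.9)]
bed 35.083660901520375 [array([514.48, 142.8 ]), array([84.05, 21.13]), np.float64(77.59)]
base 14.090390048907182 [array([495.42, 146.93]), array([130.2 ,  71.79]), np.float64(77.77)]
[  163   187   182   107 11220] 164.2 [array([518.12, 141.49]), array([90.7 , 60.77]), np.float64(77.49)]
164.16954277071164
```

{"method": "play_rows", "body": {
  "targets": [
    {"tx":0.0067,"ty":0.0005,"tz":0.15,"spin":0,"gripper":1},
    {"tx":0.0067,"ty":0.0005,"tz":0.3,"spin":0,"gripper":1},
    {"tx":0.0067,"ty":0.0005,"tz":0.4,"spin":0,"gripper":1},
    {"tx":0.0067,"ty":0.0005,"tz":0.4,"spin":0,"gripper":1},
    {"tx":0.0067,"ty":0.0005,"tz":0.4,"spin":0,"gripper":1}
  ]
}}

```text
clock: 6.7
position: [520.5, 141.7, 82.2]
ee_rot: [0.106, 0.994, 0.001, 0.001]
contact_force: [0.1, -0.3, -1.4]
gripper_width: 25.3
```

Run:
```python
from nest import *
d=snap('wrist','wrist5')
plan(520.2,140.3,77.6,77.8)
nest(d); C=cloud(d)
z=np.median(C[195:205,220:300,2]);print(z)
q,r=box(d,160,350,180,335,z-3,z+3)
```

```text
pos [520.59 141.83  82.49] yaw 77.87 tilt [ 0.0031  0.0015 -1.    ] F [ 0.16 -0.19 -1.76] w 25.4 t 6.75
{'tx': np.float64(0.0003), 'ty': np.float64(-0.0063), 'tz': np.float64(0.0196), 'spin': np.float64(0.0016)}
[ 204  159   96   13 1107] [478.7 150.6  50.1] [array([479.3, 150.3]), array([50.1,  7.5]), np.float64(77.8)]
[149 204  21  68 906] [508.9  90.2  49.6] [array([509.9,  89.5]), array([ 8.2, 40.9]), np.float64(77.5)]
[337 205  18  67 692] [531.1 193.5  50.3] [array([532.7, 193.6]), array([ 6.6, 40.8]), np.float64(77.7)]
[217 323  10   8  30] [575.9 109.7  50.9] [array([576.2, 110. ]), array([6.1, 2.2]), np.float64(63.9)]
bed 33.12220335743942 [array([478.67, 150.6 ]), array([49.88,  0.57]), np.float64(77.79)]
base 14.090583843645305 [array([486.21, 148.95]), array([130.54,  53.51]), np.float64(77.72)]
64.83540346786948
[  163   188   182   106 10605] 64.81 [array([516.77, 143.24]), array([90.17, 59.9 ]), np.float64(77.68)]
```

View pics/wrist5.png

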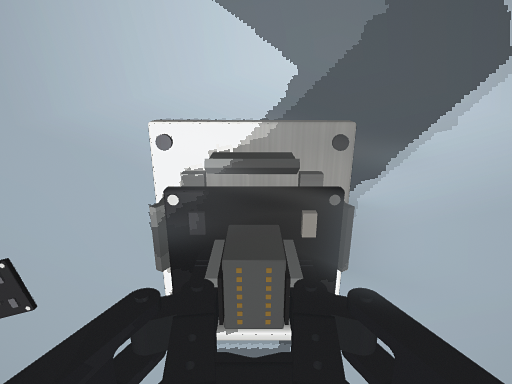

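{"method": "play_rows", "body": {
  "targets": [
    {"tx":0.0015,"ty":-0.003,"tz":0,"spin":0,"gripper":1},
    {"tx":0.0015,"ty":-0.003,"tz":0.02,"spin":0,"gripper":1},
    {"tx":0.0015,"ty":-0.003,"tz":0.04,"spin":0,"gripper":1},
    {"tx":0.0015,"ty":-0.003,"tz":0.04,"spin":0,"gripper":1}
  ]
}}

```text
clock: 7.25
position: [518.5, 140.4, 70.2]
ee_rot: [0.106, 0.994, -0.0, -0.001]
contact_force: [-1.1, -0.1, -2.4]
gripper_width: 25.3
```

Run:
```python
from nest import *
d=snap('wrist','wrist6')
plan(520.2,140.3,77.6,77.8)
nest(d); C=cloud(d)
z=np.median(C[195:205,220:300,2]);print(z)
q,r=box(d,160,350,180,335,z-3,z+3)
```

```text
pos [518.67 140.53  70.43] yaw 77.86 tilt [-7.e-04 -5.e-04 -1.e+00] F [ 0.23  0.62 -1.51] w 25.3 t 7.3
{'tx': np.float64(-0.0062), 'ty': np.float64(0.0004), 'tz': np.float64(-0.0287), 'spin': np.float64(0.0013)}
[ 204  167  103   15 1324] [478.5 150.5  50. ] [array([479.3, 150.4]), array([50.2,  8.2]), np.float64(77.7)]
[163 186 181   8 653] [485.9 148.3  49.6] [array([486.4, 147.9]), array([89.8,  2.5]), np.float64(77.6)]
[ 146  215   23   72 1037] [508.8  90.4  49.6] [array([510.,  90.]), array([ 9.1, 41. ]), np.float64(78.4)]
[ 342  215   23   72 1022] [530.9 192.6  49.6] [array([532.4, 192.8]), array([ 8.8, 41.4]), np.float64(78.9)]
[217 337  74  13 661] [579.3 128.1  49.7] [array([580. , 127.7]), array([43.9,  5.2]), np.float64(78.0)]
bed 33.010326133888185 [array([478.79, 150.56]), array([50.02,  0.76]), np.float64(77.8)]
base 14.084051603438326 [array([486.61, 148.8 ]), array([130.62,  54.66]), np.float64(77.88)]
52.856821657348775
[  163   187   182   107 10607] 52.82 [array([514.68, 141.88]), array([90.21, 60.06]), np.float64(77.59)]
```

View pics/wrist6.png

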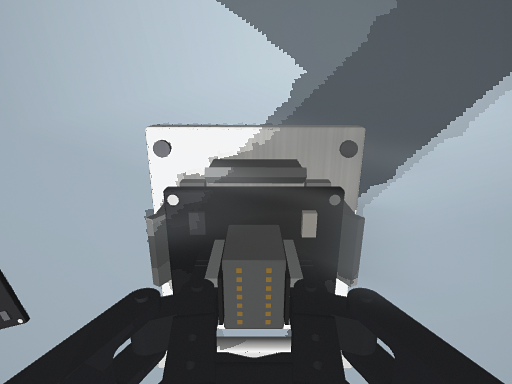

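{"method": "play_rows", "body": {
  "targets": [
    {"tx":-0.005,"ty":0.003,"tz":0,"spin":0,"gripper":1},
    {"tx":-0.005,"ty":0.003,"tz":0,"spin":0,"gripper":1},
    {"tx":-0.005,"ty":0.003,"tz":0,"spin":0,"gripper":1}
  ]
}}

```text
clock: 7.68
position: [520.3, 141.1, 70.9]
ee_rot: [0.106, 0.994, 0.0, 0.0]
contact_force: [0.5, 0.5, -1.4]
gripper_width: 25.5
```

```bash
cat > chk.py <<'E'
from nest import *
import sys
d=snap('wrist',sys.argv[1]); plan()
C=cloud(d); z=np.median(C[195:205,220:300,2]); print('plate z',z)
q,r=box(d,160,350,180,335,z-2.5,z+2.5)
a=r[2]; a=a if a>45 else a+90
u=np.array([np.cos(np.radians(a-90)),np.sin(np.radians(a-90))]); hs=min(r[1])
c=np.array(r[0])-u*hs/2+u*35
M=R.from_quat(read_state()['ee_rot']).as_matrix()[:2,:2]
print('board',c.round(2),a,'move tool mm',(M.T@(np.array([521.1,141.35])-c)).round(2))
E
python3 chk.py wrist7
```

```text
pos [520.24 141.11  70.86] yaw 77.85 tilt [ 1.e-04  1.e-04 -1.e+00] F [ 0.42  0.76 -1.84] w 25.8 t 7.725
{'tx': np.float64(0.0), 'ty': np.float64(0.0), 'tz': np.float64(0.0)}
plate z 53.50081091092585
[  163   188   182   106 10471] 53.47 [array([516.52, 142.71]), array([90.44, 60.22]), np.float64(77.94)]
board [521.3  141.69] 77.94409942626953 move tool mm [ 0.12 -0.38]
```

{"method": "play_rows", "body": {
  "targets": [
    {"tx":0,"ty":-0.0005,"tz":0.012,"spin":0,"gripper":1},
    {"tx":0,"ty":-0.0005,"tz":0.024,"spin":0,"gripper":1},
    {"tx":0,"ty":-0.0005,"tz":0.024,"spin":0,"gripper":1}
  ]
}}

```text
clock: 8.1
position: [520.0, 140.8, 64.4]
ee_rot: [0.106, 0.994, -0.0, -0.0]
contact_force: [0.2, -0.2, -2.2]
gripper_width: 25.2
```

```bash
python3 chk.py wrist8
```

```text
pos [520.09 140.89  64.57] yaw 77.85 tilt [-5.e-04 -3.e-04 -1.e+00] F [ 1.11 -0.26 -2.03] w 25.3 t 8.15
{'tx': np.float64(0.0), 'ty': np.float64(0.0), 'tz': np.float64(0.0)}
plate z 47.01435280343452
[  163   188   182   106 10469] 47.0 [array([516.19, 142.36]), array([90.17, 60.28]), np.float64(77.7)]
board [520.94 141.33] 77.70476531982422 move tool mm [-0.15  0.05]
```

{"method": "play_rows", "body": {
  "targets": [
    {"tx":0,"ty":0,"tz":0.008,"spin":0,"gripper":1},
    {"tx":0,"ty":0,"tz":0.014,"spin":0,"gripper":1},
    {"tx":0,"ty":0,"tz":0.018,"spin":0,"gripper":1},
    {"tx":0,"ty":0,"tz":0.022,"spin":0,"gripper":1},
    {"tx":0,"ty":0,"tz":0.026,"spin":0,"gripper":1}
  ]
}}

```text
clock: 8.78
position: [520.2, 140.9, 59.8]
ee_rot: [0.106, 0.994, -0.0, 0.0]
contact_force: [-4.3, -0.3, 9.0]
gripper_width: 25.1
```

```bash
python3 chk.py wrist9
```

```text
pos [520.16 140.95  59.71] yaw 77.88 tilt [ 2.e-04 -2.e-04 -1.e+00] F [-3.97  0.29  7.51] w 25.2 t 8.825
{'tx': np.float64(0.0), 'ty': np.float64(0.0), 'tz': np.float64(0.0)}
plate z 42.470063731991345
[  163   188   182   106 10483] 42.43 [array([516.56, 142.4 ]), array([90.48, 60.41]), np.float64(78.0)]
board [521.25 141.41] 78.00347137451172 move tool mm [ 0.14 -0.09]
```

{"method": "play_rows", "body": {
  "targets": [
    {"tx":0,"ty":0,"tz":0.003,"spin":0,"gripper":1},
    {"tx":0,"ty":0,"tz":0.006,"spin":0,"gripper":1},
    {"tx":0,"ty":0,"tz":0.009,"spin":0,"gripper":1},
    {"tx":0,"ty":0,"tz":0.012,"spin":0,"gripper":1}
  ]
}}

```text
clock: 9.32
position: [520.2, 141.0, 56.9]
ee_rot: [0.106, 0.994, -0.0, 0.0]
contact_force: [-4.1, -1.4, 9.1]
gripper_width: 25.2
```

{"method": "play_rows", "body": {
  "targets": [
    {"tx":0,"ty":0,"tz":0.003,"spin":0,"gripper":1},
    {"tx":0,"ty":0,"tz":0.006,"spin":0,"gripper":1},
    {"tx":0,"ty":0,"tz":0.009,"spin":0,"gripper":1}
  ]
}}

```text
clock: 9.7
position: [520.2, 141.0, 54.7]
ee_rot: [0.106, 0.994, -0.0, 0.0]
contact_force: [-3.7, -0.1, 10.2]
gripper_width: 25.1
```

{"method": "play_rows", "body": {
  "targets": [
    {"tx":0,"ty":0,"tz":0.003,"spin":0,"gripper":1},
    {"tx":0,"ty":0,"tz":0.006,"spin":0,"gripper":1}
  ]
}}

```text
clock: 9.95
position: [520.2, 140.9, 54.3]
ee_rot: [0.105, 0.994, -0.0, 0.0]
contact_force: [-7.4, -0.4, 20.4]
gripper_width: 25.3
```

{"method": "play_rows", "body": {
  "targets": [
    {"tx":0,"ty":0,"tz":0.003,"spin":0,"gripper":1},
    {"tx":0,"ty":0,"tz":0.006,"spin":0,"gripper":1}
  ]
}}

```text
clock: 10.2
position: [520.2, 141.0, 54.2]
ee_rot: [0.105, 0.994, -0.0, 0.0]
contact_force: [-11.6, -0.8, 30.7]
gripper_width: 25.1
```

{"method": "play_rows", "body": {
  "targets": [
    {"tx":0,"ty":0,"tz":-0.006,"spin":0,"gripper":1},
    {"tx":0,"ty":0,"tz":-0.006,"spin":0,"gripper":1}
  ]
}}

```text
clock: 10.45
position: [520.2, 141.0, 54.3]
ee_rot: [0.105, 0.994, -0.0, 0.0]
contact_force: [-6.7, -0.1, 15.4]
gripper_width: 25.2
```

```bash
python3 chk.py wrist10
```

```text
pos [520.23 140.96  54.28] yaw 77.9 tilt [ 8.e-04 -2.e-04 -1.e+00] F [-6.98  0.18 16.7 ] w 25.3 t 10.5
{'tx': np.float64(0.0), 'ty': np.float64(0.0), 'tz': np.float64(0.0)}
plate z 36.932120422046964
[  163   188   182   106 10411] 36.95 [array([516.65, 142.44]), array([90.36, 60.54]), np.float64(77.73)]
board [521.27 141.43] 77.7328872680664 move tool mm [ 0.15 -0.11]
```

{"method": "play_rows", "body": {
  "targets": [
    {"tx":0,"ty":0,"tz":-0.008,"spin":0,"gripper":1},
    {"tx":0,"ty":0,"tz":-0.008,"spin":0,"gripper":1}
  ]
}}

```text
clock: 10.75
position: [520.5, 141.2, 54.3]
ee_rot: [0.106, 0.994, 0.0, 0.0]
contact_force: [-2.1, -0.8, 6.3]
gripper_width: 25.8
```

Run:
```python
from h import *
d=load('wrist10'); q,r=box(d,160,350,180,335,34.4,39.4)
A=np.c_[q[:,:2]-q[:,:2].mean(0),np.ones(len(q))]; print('slope',np.linalg.lstsq(A,q[:,2],rcond=None)[0])
```

```text
[  163   188   182   106 10407] 36.95 [array([516.65, 142.44]), array([90.36, 60.54]), np.float64(77.73)]
slope [ 3.71715091e-04 -1.00597929e-03  3.69709030e+01]
```

Level and home. Release partly and lift straight up.

{"method": "play_rows", "body": {
  "targets": [
    {"tx":0,"ty":0,"tz":-0.002,"spin":0,"gripper":0.2},
    {"tx":0,"ty":0,"tz":-0.002,"spin":0,"gripper":0.1},
    {"tx":0,"ty":0,"tz":-0.002,"spin":0,"gripper":0.1},
    {"tx":0,"ty":0,"tz":-0.002,"spin":0,"gripper":0.1},
    {"tx":0,"ty":0,"tz":-0.002,"spin":0,"gripper":0.1}
  ]
}}

```text
clock: 11.38
position: [520.2, 140.9, 54.0]
ee_rot: [0.106, 0.994, -0.0, -0.0]
contact_force: [0.1, 0.0, -0.6]
gripper_width: 38.0
```

{"method": "play_rows", "body": {
  "targets": [
    {"tx":0,"ty":0,"tz":-0.05,"spin":0,"gripper":0.1},
    {"tx":0,"ty":0,"tz":-0.15,"spin":0,"gripper":0.1},
    {"tx":0,"ty":0,"tz":-0.35,"spin":0,"gripper":0.1},
    {"tx":0,"ty":0,"tz":-0.6,"spin":0,"gripper":0.1},
    {"tx":0,"ty":0,"tz":-0.85,"spin":0,"gripper":0.1},
    {"tx":0,"ty":0,"tz":-0.9,"spin":0,"gripper":0.1},
    {"tx":0,"ty":0,"tz":-0.9,"spin":0,"gripper":0.1}
  ]
}}

```text
clock: 12.25
position: [520.1, 141.0, 280.4]
ee_rot: [0.106, 0.994, 0.001, 0.001]
contact_force: [0.3, 0.5, -0.9]
gripper_width: 38.3
```

Run:
```python
from h import *
d=snap('wrist','wrist11'); plan()
C=cloud(d)
near=np.hypot(C[...,0]-521,C[...,1]-141)<60
k=near&(C[...,2]>34)&(C[...,2]<40)
n,l,st,_=cv2.connectedComponentsWithStats(k.astype(np.uint8)); i=1+st[1:,4].argmax(); q=C[l==i]
print(st[i],np.median(q[:,2]),cv2.minAreaRect(q[:,:2].astype(np.float32)))
A=np.c_[q[:,:2]-q[:,:2].mean(0),np.ones(len(q))]; print('slope',np.linalg.lstsq(A,q[:,2],rcond=None)[0])
```

```text
pos [519.51 140.78 278.58] yaw 77.84 tilt [-1.e-03  2.e-04 -1.e+00] F [ 0.16 -0.25 -0.62] w 38.3 t 12.3
{'tx': np.float64(0.0), 'ty': np.float64(0.0), 'tz': np.float64(0.0)}
[ 216  132   76   59 3347] 36.940057234045355 ((522.683349609375, 142.11001586914062), (91.13467407226562, 71.43714904785156), 77.82647705078125)
slope [ 8.38642674e-04 -2.09123310e-03  3.69737202e+01]
```

View pics/wrist11.png

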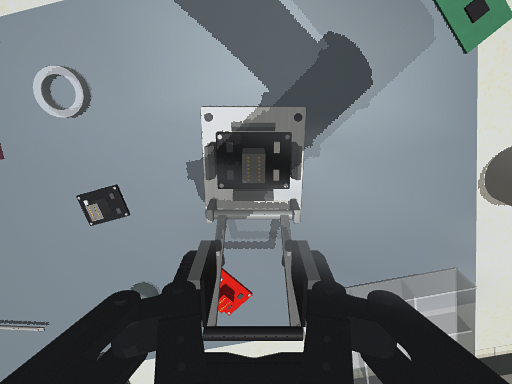

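Run:
```python
from h import *
d=load('wrist11'); C=cloud(d)
k=np.zeros(C.shape[:2],bool); k[315:350,205:305]=1
k&=(C[...,2]>160)&(C[...,2]<215); q=C[k]
print(len(q),np.median(q,0),np.percentile(q[:,2],[5,50,95]))
u=np.array([.9774,-.2113,0]); w=np.array([.2113,.9774,0]); n0=np.array([521.1,141.35,0])
for v in range(322,345,2):
    p=C[v,256]; print(v,p.round(1),((p-n0)@u).round(1),((p-n0)@w).round(1))
t=load('top0'); C=cloud(t); 
k=np.zeros(C.shape[:2],bool); k[125:150,85:135]=1
k&=(C[...,2]>165)&(C[...,2]<215); q=C[k]; f=(q-n0)
print(len(q),'x',np.percentile(f@u,[2,50,98]),'y',np.percentile(f@w,[2,50,98]),'z',np.percentile(q[:,2],[2,50,98]))
```

```text
1679 [636.57255046 117.41006384 190.97287193] [178.4103685  190.97287193 193.59281638]
322 [7.853e+02 8.930e+01 3.000e-01] 269.2 4.9
324 [7.887e+02 8.860e+01 7.000e-01] 272.7 4.9
326 [633.7 119.7 186. ] 114.6 2.6
328 [634.3 119.5 187.6] 115.3 2.6
330 [634.  119.6 190.4] 115.0 2.6
332 [635.8 119.2 190.6] 116.8 2.6
334 [636.4 119.  192.3] 117.4 2.5
336 [638.1 118.7 192.8] 119.1 2.5
338 [639.7 118.3 193.3] 120.7 2.5
340 [642.  117.8 193. ] 123.2 2.6
342 [8.238e+02 8.110e+01 6.000e-01] 308.6 5.0
344 [8.279e+02 8.020e+01 5.000e-01] 312.8 5.0
262 x [111.4878961  121.50927797 128.49269542] y [-44.53367687  -3.89887331  40.0049086 ] z [167.02709063 190.23442715 193.78410377]
```

```bash
python3 -c "
from h import *
print(read_state()['joints'])
plan(638.5,115.5,260,-12.2);plan(638.5,115.5,260,167.8)"
```

```text
[ 5.65661460e-01  2.14323906e-01 -1.49714451e-01 -7.69817573e-04
 -1.20754201e+00 -2.34849826e+00]
pos [519.51 140.78 278.58] yaw 77.84 tilt [-1.e-03  2.e-04 -1.e+00] F [ 0.16 -0.25 -0.62] w 38.3 t 12.3
{'tx': np.float64(-0.4867), 'ty': np.float64(0.0015), 'tz': np.float64(0.0738), 'spin': np.float64(2.0008)}
pos [519.51 140.78 278.58] yaw 77.84 tilt [-1.e-03  2.e-04 -1.e+00] F [ 0.16 -0.25 -0.62] w 38.3 t 12.3
{'tx': np.float64(-0.4867), 'ty': np.float64(0.0015), 'tz': np.float64(0.0738), 'spin': np.float64(-1.9992)}
```

{"method": "play_rows", "body": {
  "targets": [
    {"tx":-0.12,"ty":0,"tz":0,"spin":-0.2,"gripper":0.1},
    {"tx":-0.24,"ty":0,"tz":0,"spin":-0.42,"gripper":0.1},
    {"tx":-0.36,"ty":0,"tz":0,"spin":-0.64,"gripper":0.1},
    {"tx":-0.48,"ty":0,"tz":0,"spin":-0.86,"gripper":0.1},
    {"tx":-0.48,"ty":0,"tz":0,"spin":-1,"gripper":0.1},
    {"tx":-0.48,"ty":0,"tz":0,"spin":-1,"gripper":0.1}
  ]
}}

```text
clock: 13.05
position: [636.9, 115.3, 276.0]
ee_rot: [-0.282, 0.959, -0.0, -0.003]
contact_force: [-0.2, -0.4, 0.9]
gripper_width: 38.6
```

{"method": "play_rows", "body": {
  "targets": [
    {"tx":0,"ty":0,"tz":0,"spin":-0.22,"gripper":0.1},
    {"tx":0,"ty":0,"tz":0,"spin":-0.44,"gripper":0.1},
    {"tx":0,"ty":0,"tz":0,"spin":-0.66,"gripper":0.1},
    {"tx":0,"ty":0,"tz":0,"spin":-0.88,"gripper":0.1},
    {"tx":0,"ty":0,"tz":0,"spin":-1,"gripper":0.1},
    {"tx":0,"ty":0,"tz":0,"spin":-1,"gripper":0.1},
    {"tx":0,"ty":0,"tz":0,"spin":-1,"gripper":0.1}
  ]
}}

```text
clock: 13.92
position: [637.1, 115.7, 278.5]
ee_rot: [-0.628, 0.779, 0.0, -0.001]
contact_force: [-0.4, -0.1, -0.6]
gripper_width: 38.4
```

```bash
python3 -c "
from h import *
d=snap('wrist','wrist12')
plan(638.5,115.5,240,167.8)
print(proj(d,[639,115.9,193]))
snap('side','side12')
"
```

```text
pos [637.25 115.76 278.69] yaw 167.76 tilt [-7.e-04 -3.e-04 -1.e+00] F [ 0.28 -0.5   0.14] w 38.7 t 13.975
{'tx': np.float64(-0.0001), 'ty': np.float64(-0.0052), 'tz': np.float64(0.1548), 'spin': np.float64(-0.0008)}
[251.61636464 205.89352383]
```

View pics/wrist12.png

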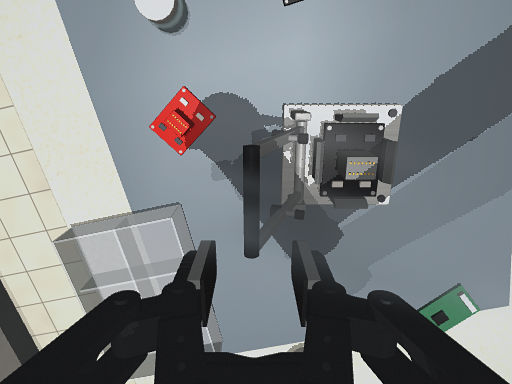

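```bash
python3 -c "
from h import *
d=load('wrist12'); C=cloud(d); q=C[160:245,240:264].reshape(-1,3); q=q[(q[:,2]>170)&(q[:,2]<205)]
u=np.array([.9774,-.2113,0]); w=np.array([.2113,.9774,0]); n0=np.array([521.1,141.35,0])
print(np.percentile((q-n0)@u,[2,50,98]),np.percentile((q-n0)@w,[2,98]),q[:,2].max(),np.percentile(q[:,2],95))
q=C[135:265,240:264].reshape(-1,3); q=q[(q[:,2]>180)&(q[:,2]<205)]
print(np.percentile((q-n0)@w,[0.5,99.5]))
p=read_state()['position'];print((p-n0)@u,(p-n0)@w)
"
```

```text
[113.17317898 120.93030265 126.73559388] [-33.07457665  33.81115002] 195.07874990072813 193.90453433448488
[-43.26034048  42.20027635]
119.02483864166993 -0.4556186202813224
```

{"method": "play_rows", "body": {
  "targets": [
    {"tx":0,"ty":-0.005,"tz":0.12,"spin":0,"gripper":0.1},
    {"tx":0,"ty":-0.005,"tz":0.24,"spin":0,"gripper":0.1},
    {"tx":0,"ty":-0.005,"tz":0.33,"spin":0,"gripper":0.1},
    {"tx":0,"ty":-0.005,"tz":0.372,"spin":0,"gripper":0.1},
    {"tx":0,"ty":-0.005,"tz":0.372,"spin":0,"gripper":0.1}
  ]
}}

```text
clock: 14.65
position: [638.6, 115.4, 185.6]
ee_rot: [-0.628, 0.778, 0.0, -0.001]
contact_force: [0.5, -0.1, 0.5]
gripper_width: 38.3
```

```bash
python3 -c "
from h import *
d=snap('wrist','wrist13')
plan(638.5,115.5,185,167.8)
"
```

```text
pos [639.14 115.5  186.63] yaw 167.85 tilt [ 8.e-04 -1.e-04 -1.e+00] F [-0.62 -0.6  -0.11] w 38.3 t 14.7
{'tx': np.float64(0.0005), 'ty': np.float64(0.0025), 'tz': np.float64(0.0065), 'spin': np.float64(0.0011)}
```

View pics/wrist13.png

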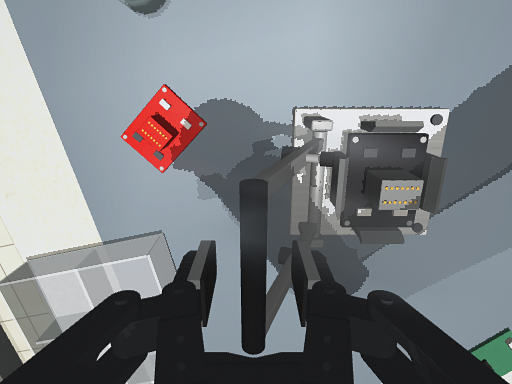

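{"method": "play_rows", "body": {
  "targets": [
    {"tx":0,"ty":0,"tz":0,"spin":0,"gripper":0.6},
    {"tx":0,"ty":0,"tz":0,"spin":0,"gripper":1},
    {"tx":0,"ty":0,"tz":0,"spin":0,"gripper":1},
    {"tx":0,"ty":0,"tz":0,"spin":0,"gripper":1}
  ]
}}

```text
clock: 15.2
position: [639.3, 115.6, 187.3]
ee_rot: [-0.628, 0.778, -0.001, 0.001]
contact_force: [0.5, 0.0, 5.9]
gripper_width: 9.3
```

Run:
```python
from h import *
s=read_state(); p=s['position']; plan()
u=np.array([.9774,-.2113,0]); w=np.array([.2113,.9774,0]); n0=np.array([521.1,141.35,0])
M=R.from_quat(s['ee_rot']).as_matrix()
x=(p-n0)@u; y=(p-n0)@w; print('fixture',x,y,p[2])
# a0 from x using bar geometry
a0=np.arccos((65-x)/150); print('angle',a0,'bar z',48+150*np.sin(a0))
off=p[2]-(48+150*np.sin(a0))
A=np.linspace(a0,0,41)
for a in A[::1]:
    dx=(65-150*np.cos(a))-x; dz=(150*np.sin(a)-150*np.sin(a0))
    d=M.T@(u*dx+np.array([0,0,dz])); print(round(a,3),(d/250).round(4))
```

```text
pos [639.33 115.63 187.34] yaw 167.87 tilt [ 2.2e-03  5.0e-04 -1.0e+00] F [0.51 0.04 5.9 ] w 9.3 t 15.2
{'tx': np.float64(0.0), 'ty': np.float64(0.0), 'tz': np.float64(0.0)}
fixture 120.99049215242997 -0.1589002408432259 187.3428650669996
angle 1.9533275624656303 bar z 187.15841616132556
1.953 [ 0. -0.  0.]
1.904 [-0.      0.0274 -0.0103]
1.856 [-0.0001  0.0553 -0.0193]
1.807 [-0.0001  0.0836 -0.0269]
1.758 [-0.0002  0.1122 -0.0331]
1.709 [-0.0002  0.1411 -0.0379]
1.66 [-0.0002  0.1702 -0.0413]
1.611 [-0.0003  0.1995 -0.0433]
1.563 [-0.0003  0.2287 -0.0438]
1.514 [-0.0003  0.258  -0.0429]
1.465 [-0.0004  0.2872 -0.0406]
1.416 [-0.0004  0.3163 -0.0369]
1.367 [-0.0004  0.3451 -0.0317]
1.318 [-0.0005  0.3737 -0.0252]
1.27 [-0.0005  0.4019 -0.0172]
1.221 [-0.0005  0.4297 -0.0079]
1.172 [-0.0005  0.4569  0.0028]
1.123 [-0.0006  0.4837  0.0147]
1.074 [-0.0006  0.5098  0.028 ]
1.025 [-0.0006  0.5352  0.0425]
0.977 [-0.0006  0.5599  0.0583]
0.928 [-0.0006  0.5839  0.0752]
0.879 [-6.000e-04  6.069e-01  9.330e-02]
0.83 [-6.000e-04  6.290e-01  1.125e-01]
0.781 [-6.000e-04  6.502e-01  1.327e-01]
0.732 [-6.000e-04  6.704e-01  1.540e-01]
0.684 [-6.000e-04  6.895e-01  1.762e-01]
0.635 [-6.000e-04  7.075e-01  1.993e-01]
0.586 [-6.000e-04  7.243e-01  2.233e-01]
0.537 [-6.000e-04  7.400e-01  2.481e-01]
0.488 [-6.000e-04  7.544e-01  2.736e-01]
0.439 [-6.000e-04  7.676e-01  2.997e-01]
0.391 [-6.000e-04  7.794e-01  3.265e-01]
0.342 [-6.000e-04  7.900e-01  3.538e-01]
0.293 [-6.000e-04  7.992e-01  3.817e-01]
0.244 [-6.000e-04  8.070e-01  4.099e-01]
0.195 [-5.000e-04  8.135e-01  4.385e-01]
0.146 [-5.000e-04  8.185e-01  4.673e-01]
0.098 [-5.000e-04  8.221e-01  4.964e-01]
0.049 [-5.000e-04  8.243e-01  5.256e-01]
0.0 [-5.000e-04  8.251e-01  5.549e-01]
```

{"method": "play_rows", "body": {
  "targets": [
    {"tx":0,"ty":0.0274,"tz":-0.0103,"spin":0,"gripper":1},
    {"tx":0,"ty":0.0553,"tz":-0.0193,"spin":0,"gripper":1},
    {"tx":0,"ty":0.0836,"tz":-0.0269,"spin":0,"gripper":1},
    {"tx":0,"ty":0.1122,"tz":-0.0331,"spin":0,"gripper":1}
  ]
}}

```text
clock: 15.7
position: [613.6, 121.3, 196.0]
ee_rot: [-0.629, 0.778, -0.002, 0.003]
contact_force: [6.7, -3.2, 5.2]
gripper_width: 9.5
```

```bash
python3 -c "
from h import *
d=snap('wrist','wrist14')
plan()
"
```

```text
pos [612.54 121.44 196.35] yaw 167.88 tilt [ 6.1e-03  7.0e-04 -1.0e+00] F [ 3.81 -1.12  3.61] w 9.8 t 15.75
{'tx': np.float64(0.0), 'ty': np.float64(0.0), 'tz': np.float64(0.0)}
```

View pics/wrist14.png

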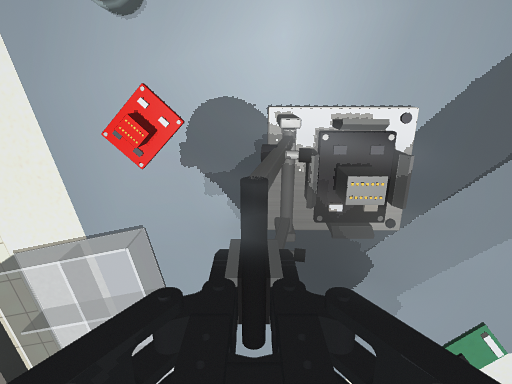

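{"method": "play_rows", "body": {
  "targets": [
    {"tx":0,"ty":0.0289,"tz":-0.0048,"spin":0,"gripper":1},
    {"tx":0,"ty":0.058,"tz":-0.0082,"spin":0,"gripper":1},
    {"tx":0,"ty":0.0873,"tz":-0.0102,"spin":0,"gripper":1},
    {"tx":0,"ty":0.1165,"tz":-0.0107,"spin":0,"gripper":1},
    {"tx":0,"ty":0.1458,"tz":-0.0098,"spin":0,"gripper":1},
    {"tx":0,"ty":0.175,"tz":-0.0075,"spin":0,"gripper":1},
    {"tx":0,"ty":0.2041,"tz":-0.0038,"spin":0,"gripper":1},
    {"tx":0,"ty":0.2329,"tz":0.0014,"spin":0,"gripper":1},
    {"tx":0,"ty":0.2615,"tz":0.0079,"spin":0,"gripper":1},
    {"tx":0,"ty":0.2897,"tz":0.0159,"spin":0,"gripper":1},
    {"tx":0,"ty":0.3175,"tz":0.0252,"spin":0,"gripper":1},
    {"tx":0,"ty":0.3447,"tz":0.0359,"spin":0,"gripper":1}
  ]
}}

```text
clock: 17.25
position: [528.1, 139.9, 187.2]
ee_rot: [-0.629, 0.778, -0.001, 0.002]
contact_force: [3.0, -1.0, 7.2]
gripper_width: 9.7
```

```bash
cat > arc.py <<'E'
from h import *
s=read_state(); p=s['position']; plan()
u=np.array([.9774,-.2113,0]); w=np.array([.2113,.9774,0]); n0=np.array([521.1,141.35,0])
M=R.from_quat(s['ee_rot']).as_matrix()
x=(p-n0)@u; y=(p-n0)@w; a0=np.arctan2(p[2]-48,65-x); print('fixture',x,y,p[2],'ang',a0,'r',np.hypot(p[2]-48,65-x),'angx',np.arccos((65-x)/150))
import sys
step=float(sys.argv[1])
for a in np.arange(a0,-1e-6,-step):
    dx=(65-150*np.cos(a))-x; dz=(48+150*np.sin(a)-p[2])
    d=M.T@(u*dx+np.array([0,0,dz])); print(round(a,3),(d/250).round(4))
E
python3 arc.py 0.05
```

```text
pos [528.1  139.87 187.21] yaw 167.91 tilt [ 0.0044  0.0011 -1.    ] F [ 2.96 -1.02  7.19] w 9.7 t 17.25
{'tx': np.float64(0.0), 'ty': np.float64(0.0), 'tz': np.float64(0.0)}
fixture 7.156002113021591 0.035645000782330925 187.20853077449777 ang 1.1769822223396647 r 150.7479456972567 angx 1.1749094164232705
1.177 [ 0.     -0.0011  0.0028]
1.127 [-0.      0.0263  0.0149]
1.077 [-0.      0.0531  0.0283]
1.027 [-0.0001  0.0792  0.0431]
0.977 [-1.000e-04  1.046e-01  5.910e-02]
0.927 [-1.000e-04  1.291e-01  7.640e-02]
0.877 [-1.000e-04  1.527e-01  9.490e-02]
0.827 [-1.000e-04  1.753e-01  1.146e-01]
0.777 [-1.000e-04  1.970e-01  1.354e-01]
0.727 [-1.000e-04  2.176e-01  1.572e-01]
0.677 [-1.00e-04  2.37e-01  1.80e-01]
0.627 [-1.000e-04  2.553e-01  2.038e-01]
0.577 [-1.000e-04  2.724e-01  2.284e-01]
0.527 [-0.      0.2882  0.2539]
0.477 [-0.      0.3028  0.2801]
0.427 [0.     0.316  0.3071]
0.377 [0.     0.3278 0.3346]
0.327 [1.000e-04 3.383e-01 3.628e-01]
0.277 [1.000e-04 3.473e-01 3.914e-01]
0.227 [2.000e-04 3.549e-01 4.204e-01]
0.177 [2.000e-04 3.611e-01 4.497e-01]
0.127 [3.000e-04 3.657e-01 4.794e-01]
0.077 [3.000e-04 3.689e-01 5.092e-01]
0.027 [4.000e-04 3.706e-01 5.391e-01]
```

{"method": "play_rows", "body": {
  "targets": [
    {"tx":0,"ty":0.0263,"tz":0.0149,"spin":0,"gripper":1},
    {"tx":0,"ty":0.0531,"tz":0.0283,"spin":0,"gripper":1},
    {"tx":0,"ty":0.0792,"tz":0.0431,"spin":0,"gripper":1},
    {"tx":0,"ty":0.1046,"tz":0.0591,"spin":0,"gripper":1},
    {"tx":0,"ty":0.1291,"tz":0.0764,"spin":0,"gripper":1},
    {"tx":0,"ty":0.1527,"tz":0.0949,"spin":0,"gripper":1},
    {"tx":0,"ty":0.1753,"tz":0.1146,"spin":0,"gripper":1},
    {"tx":0,"ty":0.197,"tz":0.1354,"spin":0,"gripper":1},
    {"tx":0,"ty":0.2176,"tz":0.1572,"spin":0,"gripper":1},
    {"tx":0,"ty":0.237,"tz":0.18,"spin":0,"gripper":1},
    {"tx":0,"ty":0.2553,"tz":0.2038,"spin":0,"gripper":1}
  ]
}}

```text
clock: 18.62
position: [465.2, 153.4, 134.2]
ee_rot: [-0.628, 0.778, -0.0, 0.001]
contact_force: [5.0, 0.4, 3.1]
gripper_width: 9.5
```

```bash
python3 arc.py 0.05; python3 -c "
from h import *
d=snap('wrist','wrist15')"
```

```text
pos [465.24 153.38 134.21] yaw 167.88 tilt [ 1.9e-03  7.0e-04 -1.0e+00] F [4.97 0.45 3.09] w 9.5 t 18.625
{'tx': np.float64(0.0), 'ty': np.float64(0.0), 'tz': np.float64(0.0)}
fixture -57.14161146284951 -0.04751299370839681 134.20613801097394 ang 0.6146002714904213 r 149.4994029469977 angx 0.6193130447415649
0.615 [-0.      0.0016 -0.0012]
0.565 [0.     0.0184 0.0237]
0.515 [0.     0.0338 0.0495]
0.465 [0.     0.048  0.0759]
0.415 [0.     0.0608 0.103 ]
0.365 [0.     0.0722 0.1308]
0.315 [1.00e-04 8.23e-02 1.59e-01]
0.265 [1.000e-04 9.090e-02 1.878e-01]
0.215 [1.000e-04 9.800e-02 2.169e-01]
0.165 [1.000e-04 1.037e-01 2.463e-01]
0.115 [2.00e-04 1.08e-01 2.76e-01]
0.065 [2.000e-04 1.107e-01 3.059e-01]
0.015 [2.000e-04 1.119e-01 3.359e-01]
```

View pics/wrist15.png

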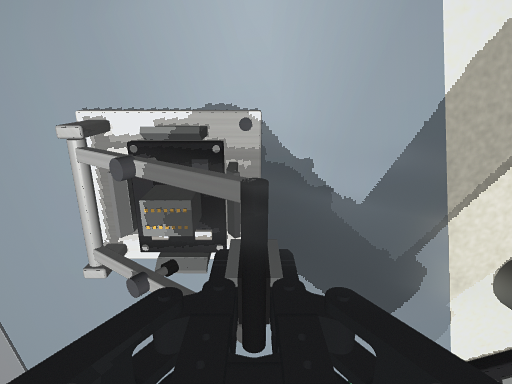

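{"method": "play_rows", "body": {
  "targets": [
    {"tx":0,"ty":0.0184,"tz":0.0237,"spin":0,"gripper":1},
    {"tx":0,"ty":0.0338,"tz":0.0495,"spin":0,"gripper":1},
    {"tx":0,"ty":0.048,"tz":0.0759,"spin":0,"gripper":1},
    {"tx":0,"ty":0.0608,"tz":0.103,"spin":0,"gripper":1},
    {"tx":0,"ty":0.0722,"tz":0.1308,"spin":0,"gripper":1},
    {"tx":0,"ty":0.0823,"tz":0.159,"spin":0,"gripper":1},
    {"tx":0,"ty":0.0909,"tz":0.1878,"spin":0,"gripper":1},
    {"tx":0,"ty":0.098,"tz":0.2169,"spin":0,"gripper":1},
    {"tx":0,"ty":0.1037,"tz":0.2463,"spin":0,"gripper":1},
    {"tx":0,"ty":0.1037,"tz":0.2463,"spin":0,"gripper":1}
  ]
}}

```text
clock: 19.92
position: [439.4, 158.8, 72.0]
ee_rot: [-0.628, 0.778, 0.0, 0.0]
contact_force: [5.5, 4.8, -2.8]
gripper_width: 9.6
```

```bash
python3 arc.py 0.02; python3 -c "
from h import *
d=snap('wrist','wrist16')"
```

```text
pos [439.41 158.83  71.98] yaw 167.86 tilt [ 3.e-04  6.e-04 -1.e+00] F [ 5.48  4.78 -2.8 ] w 9.6 t 19.925
{'tx': np.float64(0.0), 'ty': np.float64(0.0), 'tz': np.float64(0.0)}
fixture -83.53366478504225 -0.1724233100322903 71.9753107601811 ang 0.1600329917597101 r 150.45618997077705 angx 0.13993953483262847
0.16 [ 0.     -0.0018  0.0003]
0.14 [ 0.     -0.      0.0122]
0.12 [0.     0.0016 0.0241]
0.1 [0.     0.0029 0.036 ]
0.08 [0.     0.004  0.0479]
0.06 [0.     0.0048 0.0599]
0.04 [0.     0.0054 0.0719]
0.02 [0.0001 0.0058 0.0839]
0.0 [0.0001 0.0059 0.0959]
```

View pics/wrist16.png

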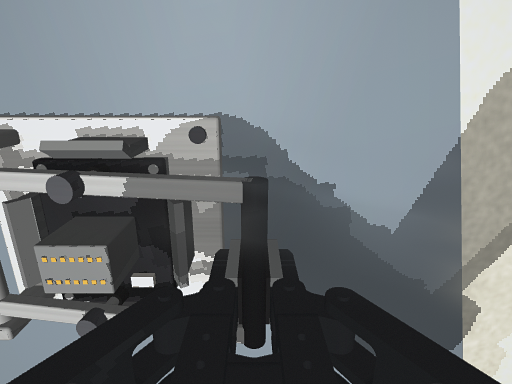

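{"method": "play_rows", "body": {
  "targets": [
    {"tx":0,"ty":0.001,"tz":0.0122,"spin":0,"gripper":1},
    {"tx":0,"ty":0.0018,"tz":0.0241,"spin":0,"gripper":1},
    {"tx":0,"ty":0.0029,"tz":0.036,"spin":0,"gripper":1},
    {"tx":0,"ty":0.0038,"tz":0.048,"spin":0,"gripper":1}
  ]
}}

```text
clock: 20.48
position: [438.2, 159.0, 60.5]
ee_rot: [-0.628, 0.778, 0.0, 0.0]
contact_force: [1.7, 5.1, 4.9]
gripper_width: 9.8
```

{"method": "play_rows", "body": {
  "targets": [
    {"tx":0,"ty":0.0005,"tz":0.008,"spin":0,"gripper":1},
    {"tx":0,"ty":0.001,"tz":0.016,"spin":0,"gripper":1},
    {"tx":0,"ty":0.0014,"tz":0.024,"spin":0,"gripper":1}
  ]
}}

```text
clock: 20.85
position: [437.9, 159.1, 54.8]
ee_rot: [-0.628, 0.778, 0.0, 0.0]
contact_force: [1.8, 4.5, 5.6]
gripper_width: 10.0
```

{"method": "play_rows", "body": {
  "targets": [
    {"tx":0,"ty":0.0002,"tz":0.005,"spin":0,"gripper":1},
    {"tx":0,"ty":0.0004,"tz":0.01,"spin":0,"gripper":1},
    {"tx":0,"ty":0.0005,"tz":0.014,"spin":0,"gripper":1}
  ]
}}

```text
clock: 21.22
position: [437.9, 159.1, 51.5]
ee_rot: [-0.628, 0.778, 0.0, 0.0]
contact_force: [1.0, 3.4, 6.2]
gripper_width: 9.7
```

{"method": "play_rows", "body": {
  "targets": [
    {"tx":0,"ty":0,"tz":0.004,"spin":0,"gripper":1},
    {"tx":0,"ty":0,"tz":0.008,"spin":0,"gripper":1}
  ]
}}

```text
clock: 21.48
position: [437.7, 159.2, 49.2]
ee_rot: [-0.628, 0.778, 0.0, 0.0]
contact_force: [2.0, 6.3, 3.0]
gripper_width: 9.6
```

{"method": "play_rows", "body": {
  "targets": [
    {"tx":0,"ty":0,"tz":0.004,"spin":0,"gripper":1},
    {"tx":0,"ty":0,"tz":0.006,"spin":0,"gripper":1}
  ]
}}

```text
clock: 21.72
position: [437.8, 159.2, 48.4]
ee_rot: [-0.628, 0.778, 0.0, 0.0]
contact_force: [0.5, 4.6, 13.3]
gripper_width: 9.6
```

{"method": "play_rows", "body": {
  "targets": [
    {"tx":0,"ty":0,"tz":0.001,"spin":0,"gripper":1},
    {"tx":0,"ty":0,"tz":0.001,"spin":0,"gripper":1}
  ]
}}

```text
clock: 21.98
position: [437.8, 159.2, 48.4]
ee_rot: [-0.628, 0.778, 0.0, 0.0]
contact_force: [0.9, 5.1, 12.7]
gripper_width: 9.7
```

Run:
```python
from h import *
d=snap('wrist','wrist17'); plan()
C=cloud(d)
for v in (190,210,230): print([C[v,c].round(1).tolist() for c in (253,)])
u=np.array([.9774,-.2113,0]); n0=np.array([521.1,141.35,0])
```

```text
pos [437.8  159.21  48.41] yaw 167.86 tilt [ 2.e-04  7.e-04 -1.e+00] F [ 0.06  5.12 12.18] w 9.5 t 22.025
{'tx': np.float64(0.0), 'ty': np.float64(0.0), 'tz': np.float64(0.0)}
[[430.0, 119.4, 54.6]]
[[431.9, 128.3, 53.7]]
[[433.9, 137.4, 53.6]]
```

View pics/wrist17.png

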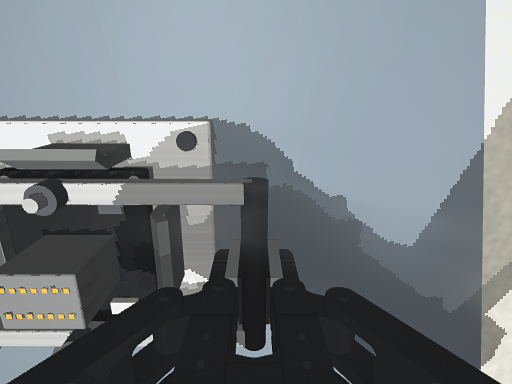

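{"method": "play_rows", "body": {
  "targets": [
    {"tx":0,"ty":0,"tz":-0.005,"spin":0,"gripper":1},
    {"tx":0,"ty":0,"tz":-0.005,"spin":0,"gripper":0.4},
    {"tx":0,"ty":0,"tz":-0.005,"spin":0,"gripper":0.35},
    {"tx":0,"ty":0,"tz":-0.005,"spin":0,"gripper":0.35},
    {"tx":0,"ty":0,"tz":-0.005,"spin":0,"gripper":0.35}
  ]
}}

```text
clock: 22.65
position: [437.3, 158.0, 48.4]
ee_rot: [-0.628, 0.778, 0.0, -0.001]
contact_force: [-1.3, 0.6, -1.2]
gripper_width: 27.9
```

Run:
```python
from h import *
d=snap('wrist','wrist18'); plan()
```

```text
pos [437.48 158.23  48.55] yaw 167.83 tilt [-1.2e-03 -8.0e-04 -1.0e+00] F [-0.06 -0.11 -0.39] w 27.6 t 22.7
{'tx': np.float64(0.0), 'ty': np.float64(0.0), 'tz': np.float64(0.0)}
```

View pics/wrist18.png

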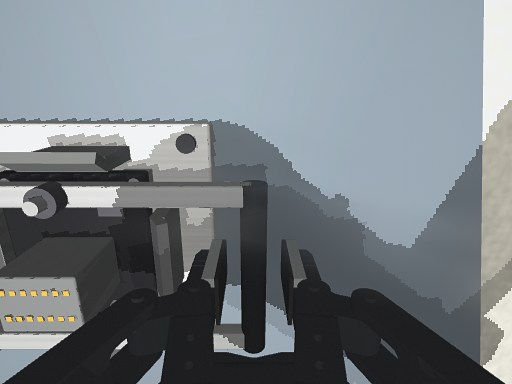

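Clear of the bar on both sides; lift straight up.

{"method": "play_rows", "body": {
  "targets": [
    {"tx":0,"ty":0,"tz":-0.05,"spin":0,"gripper":0.35},
    {"tx":0,"ty":0,"tz":-0.15,"spin":0,"gripper":0.35},
    {"tx":0,"ty":0,"tz":-0.35,"spin":0,"gripper":0.35},
    {"tx":0,"ty":0,"tz":-0.6,"spin":0,"gripper":0.35},
    {"tx":0,"ty":0,"tz":-0.8,"spin":0,"gripper":0.35},
    {"tx":0,"ty":0,"tz":-0.8,"spin":0,"gripper":0.35},
    {"tx":0,"ty":0,"tz":-0.8,"spin":0,"gripper":0.35}
  ]
}}

```text
clock: 23.58
position: [437.2, 158.3, 248.9]
ee_rot: [-0.628, 0.778, 0.0, -0.0]
contact_force: [0.4, -1.2, -0.2]
gripper_width: 27.7
```

Run:
```python
from h import *
d=snap('wrist','wrist19'); plan(); snap('side','side19'); snap('top','top19')
C=cloud(d)
u=np.array([.9774,-.2113,0]); w=np.array([.2113,.9774,0]); n0=np.array([521.1,141.35,0])
f=np.stack([(C-n0)@u,(C-n0)@w,C[...,2]],-1)
b=f[(abs(f[...,0]+85)<12)&(abs(f[...,1])<32)&(f[...,2]>30)&(f[...,2]<90)]
print('bar',len(b),np.percentile(b,[2,50,98],axis=0).round(1).tolist())
q=C[(abs(f[...,0])<34)&(abs(f[...,1])<44)&(f[...,2]>33)&(f[...,2]<41)]
A=np.c_[q[:,:2]-q[:,:2].mean(0),np.ones(len(q))]; print(len(q),np.median(q[:,2]),'slope',np.linalg.lstsq(A,q[:,2],rcond=None)[0])
h=C[(abs(f[...,0])<25)&(abs(f[...,1])<25)&(f[...,2]>68)&(f[...,2]<78)]; print('hdr',np.median(h[:,2]),cv2.minAreaRect(h[:,:2].astype(np.float32)))
```

```text
pos [437.06 158.16 248.05] yaw 167.83 tilt [-1.9e-03 -8.0e-04 -1.0e+00] F [-0.08  0.44 -0.23] w 27.4 t 23.625
{'tx': np.float64(0.0), 'ty': np.float64(0.0), 'tz': np.float64(0.0)}
bar 642 [[-90.1, -30.3, 50.1], [-84.7, -0.5, 53.6], [-79.3, 30.9, 55.4]]
2410 37.10784858223764 slope [ 1.71034277e-03 -5.12289165e-04  3.72344032e+01]
hdr 72.94493012460245 ((521.7699584960938, 141.27993774414062), (25.790616989135742, 34.26735305786133), 77.39107513427734)
```

View pics/wrist19.png

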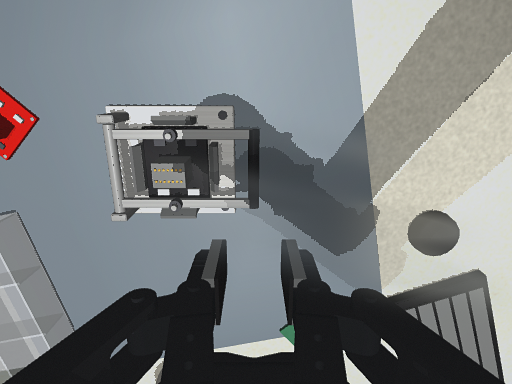

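View pics/side19.png

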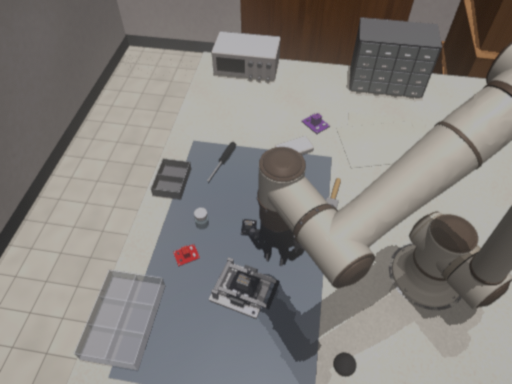

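```bash
python3 -c "
from bench import job_done
print(job_done())"
```

```text
the job is handed in; nothing more can be done
None
```

The board is home in the nest, the clamp is shut over it, and I handed the job in at about 23.7 s of the 64 s allowed. `job_done` gave no verdict.

**What I did:**
- I took the larger black board, seen at (250,186) in the top view. I lowered it into the nest and pushed it through the probe bed's drag of about 10 N until it came up hard. There the force climbed while the board moved only about 0.1 mm.
- I held it at about 15–17 N, let go, and swung the clamp down by its bar. The hand is now clear above, touching nothing.

**Last checks (wrist camera):**

| Check | Result | Limit |
|---|---|---|
| Board underside above the seat point | about 4.9–5.1 mm | 6.5 mm |
| Board off the nest's centre | within 1 mm | 5 mm |
| Board tilt | about 0.002 rad | 0.04 rad |
| Clamp bar centre above the bench | 48 mm, so about 0 rad | 0.03 rad |

**What was off:**
- **Pressing force:** I sent two press moves together, and the wrist force reached 30.7 N before I backed off. That is about 32 N on the fixture: over the 30 N you said could crack the board, but under the 35 N limit as read at the end of each move. I could not see the force between readings.
- **Clamp force on the board:** I had no direct reading of this. The bar took about 13 N at the clamp's end stop.
- **Bystanders:** the arm never went near the power bank, tape or jar. I did not measure their final positions.

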